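Unlatch the propagation cabinet and raise its sash to the working mark

TASK

Open the propagation cabinet for work: take the orange-handled release rod from its rest, push it through the small hole in the front of the right-hand pillar until the hidden latch trips and the sash pops up a little, then push the sash up by the underside of its black lip until the bottom edge of the sash is level with the line of the red marker. Leave the rod lying back on its rest, pointing the way it did, and do not shift or knock over the spray bottle, tape roll, seed jar or black pot standing round the work.

Things in the scene. Friction and masses are not known exactly. Their poses are not given: they have to be found in the camera images.
- cabinet: fixed white-and-grey cabinet (in mm), 470 wide, 220 deep, 410 high. Origin: on the table, mid-width, in the plane of the pillars' front faces; x into the cabinet, y to its left, z up. Sash opening y -145..+185; right pillar (latch housing) y -235..-145, left pillar +185..+235. Sill under the sash: top z 47, front at x -22. Over the opening, from z 256 up, a fixed fascia flush with the pillars
- latch_hole (a point): centre of the mouth of the access hole in the right pillar's front face, at cabinet y -190 mm, z 90 mm: round, 16 mm wide, bevelled to 21, dark rim, through a 6 mm plate; axes as the cabinet's. Straight in along +x, 34 mm behind the face, stands the latch's brass push plate (24 mm wide)
- latch (a joint): travel of the hidden push plate into the pillar, m: 0 at rest, stop at 0.018; it frees the sash at about 0.008 to 0.009. Spring 4 to 7 N; it returns when let go, and the freed sash stays free
- sash (a joint): height of the sash above its closed place, m: 0 closed and latched, stop at 0.165. When the latch is tripped two sprung pins lift it to about 0.026 by themselves. It is counterbalanced: it stays where it is left and takes about 4 to 8 N, slowly, to move either way
- lip_mid (a point): middle of the front lower edge of the black lift lip, at cabinet y +20 mm; its height is that of the sash's bottom edge (50 mm above the table when closed); axes as the cabinet's. The lip is 322 mm long along y, stands out 30 mm before the pillar faces (41 before the sash frame), is 10 thick, underside flat, edges rounded 3
- sash_edge (a point): front lower edge of the same lip near its left end, 158 mm to the left of lip_mid, beside the red marker: the height to bring level with the mark
- mark_line (a point): tip of the pointer of the red height marker on the front of the left pillar, at the height of its white line (120 to 190 mm above the table); the marker stands up to 20 mm before the pillar face, between y +184 and +229 mm of the cabinet, and is clamped fast
- release_rod: loose rod, about 90 g, 190 mm long: orange handle 80 long, 22 wide, 18 high, dark collar, steel shaft of 8 diameter. Origin: on its axis in the handle, 50 mm from the rear end, 140 behind the tip: the place to grip, between the forks of the rest; x points to the tip, z up as it lies on its rest. Centre of mass about 30 ahead of the origin
- rod_tip (a point): rounded steel tip of the release rod
- rod_rest: fixed rest: wooden base 175 x 56 x 8 mm with two grey forks, open upward and flared, 12 long along x; the rear one, 42 behind the origin, carries the handle (slot 25 wide), the front one, 100 ahead, carries the shaft (slot 12 wide); prong tops about 65 above the table. Origin: on the table under the rod's origin; x points to where the tip lies, z up
- rest_seat (a point): where the rod's origin lies when it is on its rest (45 mm above the table); axes as the rest's
- rest_tip (a point): where the rod's tip lies when it is on its rest (140 mm ahead of rest_seat)
- spray_bottle: loose bystander: green and white spray bottle, 95 x 69 mm, 225 mm high; its origin is the middle of its foot. It stands in front of the left or the middle part of the sash
- tape_roll: loose bystander: flat roll of tape, 104 mm across, 25 mm high, lying in front of the sash; origin under its centre
- red_jar: loose bystander: seed jar with red lid, 52 mm across, 69 mm high, beside the rod's handle; origin under its centre
- black_pot: loose bystander: small black plant pot, 68 mm across, 58 mm high, before the right part of the sash; origin under its centre
There are look-alikes about, which are no part of the job. Of the things that look like the release_rod, the larger one is meant.

How it is judged:
By the outcome, as a careful person would: the job done as asked, in the order asked, and still so for the second after the job is handed in, with the robot touching nothing.
It also fails if it takes over 72 s, if anything falls off the work surface, if the arm or the gripper's body presses on something with over 40 N, if the wrist force passes 120 N, or if a joint passes its speed limit or range.

ROBOT

A 6-joint arm with a two-finger parallel gripper is mounted at the origin on the work surface; the furniture and walls round the work are solid. World frame = base frame: x ahead of the robot, y to its left, z up, the work surface at z = 0. Lengths are in m, angles in degrees, forces in N, time in s.
With the tool pointing down it reaches from about 0.375 to 0.75 m from the base axis. Payload 9 kg.
Tool frame: the origin (TCP) lies where the fingers leave the gripper's body, on its centre line; the fingertips stand 73 mm ahead of it and the grasp point (between the pads) lies 54 mm ahead of it (robot.tip_reach is the distance from the TCP to the fingertips, in m); z points along the fingers, y is the direction in which the jaws open and shut (so a half turn about z gives the same grasp; the last joint's range is limited). The gripper opens to 85 mm and grips with 20 to 120 N. Pads are 22 mm wide; open, the fingers measure 114 mm over their backs; the gripper's body (76 mm by 85 mm) begins 54 mm behind the grasp point. The pads swing forward as they close: fully open they stand 13 mm farther back than shut.
Start: joints at [56.683, 5.964, 5.575, 89.605, 0, 77.527], TCP at [0.213, 0.561, 0.304] pointing down, gripper open.
Joint ranges: [-171.21, 171.21], [-48.23, 106.86], [-62.78, 66.21], [-105.2, 120.99], [-86.42, 89.51], [-180, 180]. Speed limits (degrees/s): [127.2, 127.2, 147.25, 180, 180, 180].

INTERFACE

Orientations are given as [roll, pitch, yaw] about the fixed x, y, z axes, in that order (R = Rz(yaw) Ry(pitch) Rx(roll)).
In Python, from plant import robot gives the robot as it stands. Calls block until the motion is done:
- robot.move_pose(position, orientation): joint-space move of the TCP to a pose.
- robot.line_to(position, vel=0.15, rotation=None, guard=None): straight line of the TCP; rotation=None keeps the orientation; vel is the mean speed in m/s. With guard (N) it stops when the force on the tool has changed by that much, and returns True; else False.
- robot.goto_joints(angles): joint-space move.
- robot.set_gripper(opening): finger opening in m; the grip force is fixed at half the most; returns when the fingers have stopped.
- robot.pause(seconds).
- robot.ik(position, orientation): joint angles nearest the present ones, or None.
- robot.observe(): the state.
- robot.grab_frame(name): name is "side" or "top" or "wrist"; returns the picture (480x640x3 uint8, blue, green, red); there is no depth.
- robot.get_calibration(name): a dict with "vertical_fov" (degrees; the focal length in pixels is half the picture's height over the tangent of half this angle, whatever the lens; pixels are square), "cx", "cy" (the principal point, pixels), "rvec" (rotation vector, rad) and "tvec" (3), from world to camera coordinates, as OpenCV has them. Camera axes: x right, y down, z forward; pixel columns grow to the right and rows downward; lengths in m; the calibration is good to about 2 mm. A picture is of the moment at which its call begins: read the wrist's pose just before it. get_calibration takes no time and is no camera call; for the wrist camera it gives the pose at the moment of the call.
A pose or a line that the arm cannot do raises robot.IKError and nothing moves.
- robot.job_done(): hands the job in, once; it reports no verdict.
The state is a dict: "time": time; "q": joint angles; "qvel": joint speeds; "joint_torque": joint torques, N m; "tool_pos": TCP position; "tcp_rot": TCP orientation; "ft_force": force on the tool from outside, world axes, zero at the start; "torque": the same for the moment, N m; "gripper_width": finger opening in m.
Only numpy, scipy, OpenCV 4.12 (cv2) and the standard library are available. Lean on these libraries where they do the work, as an engineer would, in place of code of your own. Each camera call takes 0.05 s, during which the arm holds its last target.

## Working session

There is one attempt and no reset: what is moved stays moved. The work goes in short steps, each a Python script; the robot and the scene stay as the last script left them, time stands still between calls to the robot, and variables do not carry over. Pictures are saved under pics/ and viewed, and the job is handed in when it is done.

```bash
ls; mkdir -p pics
python3 - <<'E'
from plant import robot
import cv2
for n in("side","top","wrist"):
    c=robot.get_calibration(n); print(n,c)
    cv2.imwrite(f"pics/{n}0.png",robot.grab_frame(n))
print(robot.observe())
E
```

```text
pics
side {'vertical_fov': 57.76162545873562, 'cx': 319.9280543135037, 'cy': 235.1496504858177, 'rvec': array([2.04647299, 0.00499539, 0.03283642]), 'tvec': array([-0.52683746,  0.11687209,  0.8482672 ])}
top {'vertical_fov': 49.60522863751984, 'cx': 313.9698634887638, 'cy': 242.18066456795611, 'rvec': array([ 2.15178693, -2.12345877,  0.18257474]), 'tvec': array([0.08469927, 0.53674073, 1.28964161])}
wrist {'vertical_fov': 63.755904403724706, 'cx': 312.1832385384003, 'cy': 238.19981418438732, 'rvec': array([-2.36343696, -1.63032125, -0.25803926]), 'tvec': array([-0.59952401, -0.04084954,  0.38009849])}
{'time': 0.15, 'q': array([ 5.66845274e+01,  5.98898221e+00,  5.53954070e+00,  8.96042290e+01,
       -8.68324849e-04,  7.75270132e+01]), 'qvel': array([-0.05993648, -0.01330957,  0.19988912, -0.03520547, -0.02996979,
       -0.04937541]), 'joint_torque': array([ 4.25693681e-03, -5.57362175e+01,  5.04003632e+01,  1.26567209e-02,
       -2.63425618e-04,  3.73017116e-06]), 'tool_pos': array([0.21337731, 0.56059723, 0.30334066]), 'tcp_rot': array([-1.79947409e+02, -1.07438926e-02,  1.59157510e+02]), 'ft_force': array([-0.04415916, -0.44056723, -0.06126594]), 'torque': array([-0.02674829, -0.05055604,  0.02726362]), 'gripper_width': 0.08565057186036548}
```

View pics/side0.png

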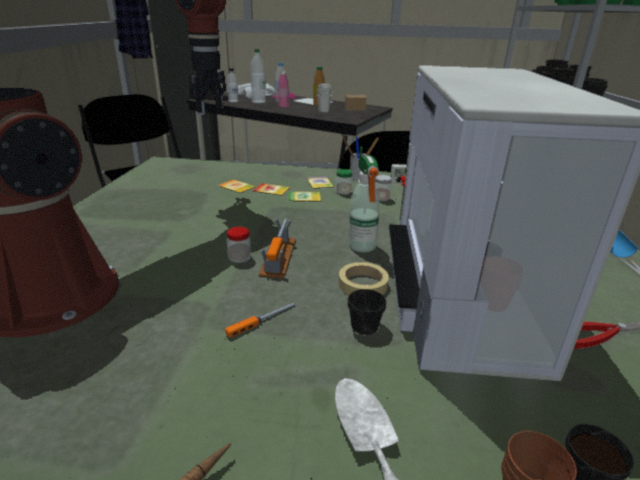

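View pics/top0.png

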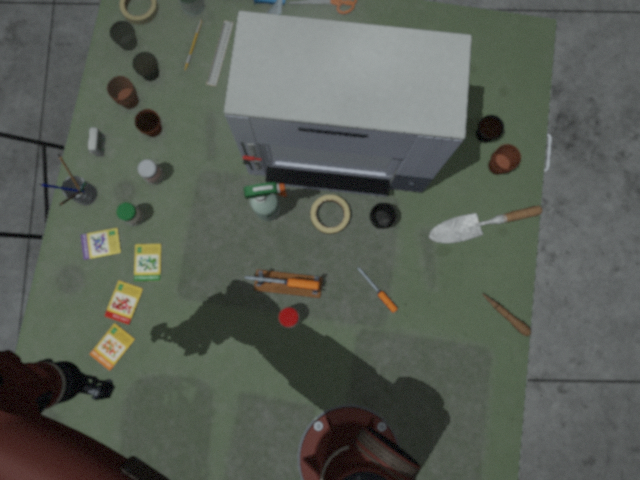

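View pics/wrist0.png

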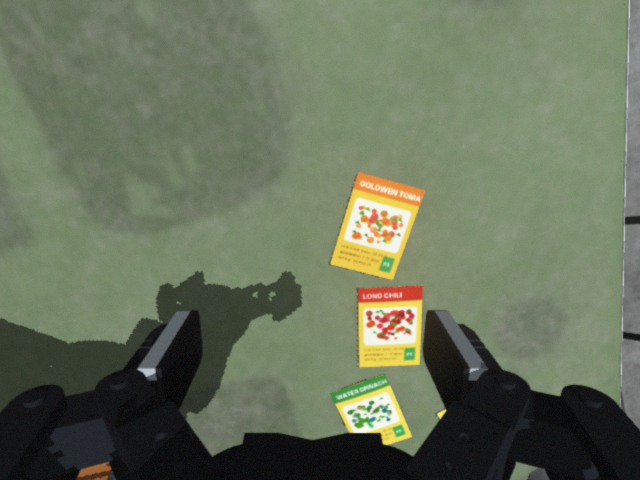

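```bash
cat > h.py <<'E'
import numpy as np, cv2
from plant import robot
def cam(name,c=None):
    c=c or robot.get_calibration(name)
    f=240/np.tan(np.radians(c["vertical_fov"]/2))
    K=np.array([[f,0,c["cx"]],[0,f,c["cy"]],[0,0,1]])
    R=cv2.Rodrigues(np.asarray(c["rvec"],float))[0]; t=np.asarray(c["tvec"],float)
    return K,R,t
def ray(C,uv):
    K,R,t=C; d=R.T@np.linalg.inv(K)@np.array([uv[0],uv[1],1.]); return -R.T@t,d/np.linalg.norm(d)
def onz(C,uv,z):
    o,d=ray(C,uv); return o+d*(z-o[2])/d[2]
def onplane(C,uv,p,n):
    o,d=ray(C,uv); return o+d*(np.dot(np.array(p)-o,n)/np.dot(d,n))
def tri(obs):
    A=np.zeros((3,3));b=np.zeros(3)
    for C,uv in obs:
        o,d=ray(C,uv);M=np.eye(3)-np.outer(d,d);A+=M;b+=M@o
    return np.linalg.solve(A,b)
def proj(C,p):
    K,R,t=C;q=K@(R@np.asarray(p,float)+t);return q[:2]/q[2]
def big(img,x0,y0,x1,y1,name):
    c=img[y0:y1,x0:x1];s=min(800/c.shape[1],600/c.shape[0]);cv2.imwrite("pics/"+name,cv2.resize(c,None,fx=s,fy=s,interpolation=cv2.INTER_CUBIC))
E
python3 - <<'E'
from h import *
np.set_printoptions(precision=4,suppress=True)
C=cam("top");i=cv2.imread("pics/top0.png")
print("cam",ray(C,(320,240))[0])
for n,uv,z in [("cab tl",(246,13),.41),("cab tr",(470,34),.41),("cab br",(463,138),.41),("cab bl",(227,112),.41),("rodtip",(246,280),.045),("rodend",(319,284),.045),("jar",(289,317),.069),("pot",(383,214),.058),("tape",(330,213),.025),("bottle",(264,205),.1),("drv",(378,292),.01),("lipL",(293,173),.05),("lipR",(391,192),.05),("base",(350,440),0)]:
    print(n,onz(C,uv,z))
big(i,215,100,475,300,"t1.png")
big(cv2.imread("pics/side0.png"),200,150,440,350,"s1.png")
for yw in (0,90,-90,45):
    for p in (90,110,135):
        try: print(yw,p,robot.ik([.45,0,.2],[0,p,0]))
        except Exception as e: print(e)
E
```

```text
cam [0.3163 0.0974 1.3598]
cab tl [0.9372 0.2351 0.41  ]
cab tr [ 0.899  -0.2119  0.41  ]
cab br [ 0.6815 -0.1904  0.41  ]
cab bl [0.7273 0.2647 0.41  ]
rodtip [0.4359 0.2628 0.045 ]
rodend [0.4282 0.0777 0.045 ]
jar [0.344 0.151 0.069]
pot [ 0.609  -0.0844  0.058 ]
tape [0.6172 0.0505 0.025 ]
bottle [0.6183 0.2175 0.1   ]
drv [ 0.4125 -0.0762  0.01  ]
lipL [0.7172 0.149  0.05  ]
lipR [ 0.6697 -0.1068  0.05  ]
base [ 0.0434 -0.0047  0.    ]
0 90 None
0 110 None
0 135 None
90 90 None
90 110 None
90 135 None
-90 90 None
-90 110 None
-90 135 None
45 90 None
45 110 None
45 135 None
```

View pics/t1.png

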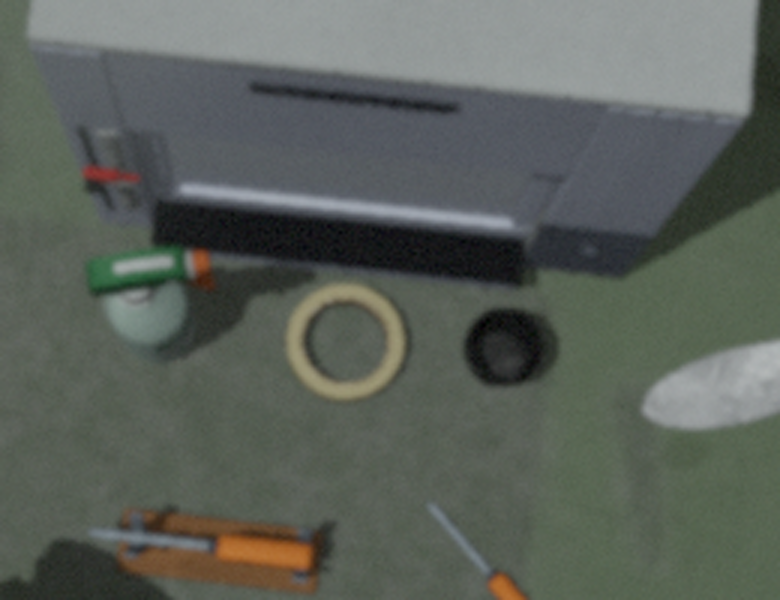

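View pics/s1.png

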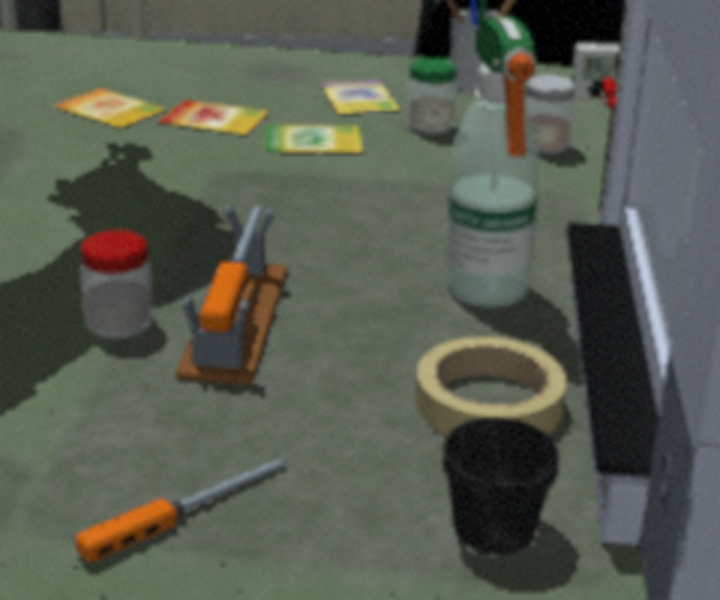

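Run:
```python
from h import *
np.set_printoptions(precision=1,suppress=True)
for p in (90,105,120,135,150,180):
  for r in (0,90,180,270):
    for pos in ([.6,0,.07],[.6,0,.2],[.6,.1,.1]):
      for yw in (-5,):
        q=robot.ik(pos,[r,p,yw])
        if q is not None: print(p,r,pos,np.array(q))
```

```text
135 0 [0.6, 0, 0.07] [-15.4 -30.  -62.3  13.1   7.3  -7.4]
135 0 [0.6, 0, 0.2] [-15.4 -41.8 -55.5  31.8   7.3  -7.4]
135 0 [0.6, 0.1, 0.1] [ -2.  -29.9 -58.9  16.   -2.1   2.1]
150 0 [0.6, 0, 0.07] [-14.3 -18.1 -47.   31.4   4.6  -8.1]
150 0 [0.6, 0, 0.2] [-14.3 -26.  -38.9  47.4   4.6  -8.1]
150 0 [0.6, 0.1, 0.1] [ -2.3 -18.2 -43.8  34.4  -1.3   2.3]
180 0 [0.6, 0, 0.07] [-12.5  11.3 -13.2  65.4   0.   -7.5]
180 0 [0.6, 0, 0.2] [-12.5   6.3  -4.9  78.8   0.   -7.5]
180 0 [0.6, 0.1, 0.1] [ -2.8  11.1 -10.2  68.7   0.    2.2]
```

```bash
cat >> h.py <<'E'
from scipy.spatial.transform import Rotation as Ro
def Rtool(az,el,spin=0):
    """tool z: azimuth az, elevation el (deg, + up); spin 0: jaws horizontal"""
    a,e=np.radians([az,el]); z=np.array([np.cos(e)*np.cos(a),np.cos(e)*np.sin(a),np.sin(e)])
    y=np.array([-np.sin(a),np.cos(a),0.]); x=np.cross(y,z)
    return np.c_[x,y,z]@Ro.from_euler('z',spin,degrees=True).as_matrix()
def rpy(R): return Ro.from_matrix(R).as_euler('xyz',degrees=True).tolist()
E
python3 - <<'E'
from h import *
np.set_printoptions(precision=1,suppress=True)
for y in (.1,0,-.05):
 for zt in (.06,.1,.18):
  tip=np.array([.67+.1*y,y,zt])
  for az in (-90,-60,-30,-5,30,60,90):
   for sp in (0,90,180,-90):
    for el in (0,-10,-20,-30,-40,-50):
      R=Rtool(az,el,sp); q=robot.ik((tip-R[:,2]*.073).tolist(),rpy(R))
      if q is not None: print(y,zt,az,sp,el,np.array(q)); break
E
```

```text
0.1 0.06 -90 0 -20 [ 20.   75.2  58.2 116.2 -62.  136.8]
0.1 0.06 -90 90 -20 [  20.    75.2   58.2  116.2  -62.  -133.2]
0.1 0.06 -90 180 -20 [ 20.   75.2  58.2 116.2 -62.  -43.2]
0.1 0.06 -90 -90 -20 [ 20.   75.2  58.2 116.2 -62.   46.8]
0.1 0.06 -60 0 0 [ 22.8  42.2 -24.1 -66.3 -82.8   0. ]
0.1 0.06 -60 90 0 [ 22.8  42.2 -24.1 -66.3 -82.8  90. ]
0.1 0.06 -60 180 0 [  22.8   42.2  -24.1  -66.3  -82.8 -180. ]
0.1 0.06 -60 -90 0 [ 22.8  42.2 -24.1 -66.3 -82.8 -90. ]
0.1 0.06 -30 0 0 [ 15.7  30.1 -47.6 -77.6 -45.7   0. ]
0.1 0.06 -30 90 0 [ 15.7  30.1 -47.6 -77.6 -45.7  90. ]
0.1 0.06 -30 180 0 [  15.7   30.1  -47.6  -77.6  -45.7 -180. ]
0.1 0.06 -30 -90 0 [ 15.7  30.1 -47.6 -77.6 -45.7 -90. ]
0.1 0.06 -5 0 0 [ -0.5  24.3 -60.1 -84.4  -4.5   0. ]
0.1 0.06 -5 90 0 [ -0.5  24.3 -60.1 -84.4  -4.5  90. ]
0.1 0.06 -5 180 0 [  -0.5   24.3  -60.1  -84.4   -4.5 -180. ]
0.1 0.06 -5 -90 0 [ -0.5  24.3 -60.1 -84.4  -4.5 -90. ]
0.1 0.06 30 0 0 [-25.1  25.6 -57.  -82.7  55.1   0. ]
0.1 0.06 30 90 0 [-25.1  25.6 -57.  -82.7  55.1  90. ]
0.1 0.06 30 180 0 [ -25.1   25.6  -57.   -82.7   55.1 -180. ]
0
[... 12938 characters left out ...]
 22.   62.8 135. ]
-0.05 0.18 30 -90 -20 [ -41.1  -29.1  -55.5   22.    62.8 -135. ]
-0.05 0.18 60 0 -10 [ -43.4   37.2    5.8  111.3   73.3 -143.9]
-0.05 0.18 60 90 -10 [-43.4  37.2   5.8 111.3  73.3 -53.9]
-0.05 0.18 60 180 -10 [-43.4  37.2   5.8 111.3  73.3  36.1]
-0.05 0.18 60 -90 -10 [-43.4  37.2   5.8 111.3  73.3 126.1]
-0.05 0.18 90 0 -40 [ -33.4   44.5   35.1  113.8   39.8 -135.7]
-0.05 0.18 90 90 -40 [-33.4  44.5  35.1 113.8  39.8 -45.7]
-0.05 0.18 90 180 -40 [-33.4  44.5  35.1 113.8  39.8  44.3]
-0.05 0.18 90 -90 -40 [-33.4  44.5  35.1 113.8  39.8 134.3]<sys>:0: UserWarning: Gimbal lock detected. Setting third angle to zero since it is not possible to uniquely determine all angles.
```

Run:
```python
from h import *
np.set_printoptions(precision=3,suppress=True)
K,R,t=cam("wrist");o=robot.observe();Rt=Ro.from_euler('xyz',o["tcp_rot"],degrees=True).as_matrix()
print("cam in tool",Rt.T@(-R.T@t-o["tool_pos"]),"\n",Rt.T@R.T)
for a in ([.43,.12,.3],):
  print(robot.ik(a,[180,0,-92]))
for pos,az,el in (([.47,-.12,.25],-5,-40),([.5,-.12,.22],-5,-40),([.5,.1,.25],10,-40),([.5,-.12,.2],-15,-40),([.45,.05,.2],25,-40)):
  for sp in (0,180):
    R=Rtool(az,el,sp);print(pos,az,el,sp,robot.ik(pos,rpy(R)))
```

```text
cam in tool [ 0.079 -0.    -0.071] 
 [[ 0.001 -0.951 -0.31 ]
 [ 1.     0.     0.001]
 [-0.001 -0.31   0.951]]
[ -1.283 -21.223 -19.831  91.392   0.    -89.283]
[0.47, -0.12, 0.25] -5 -40 0 None
[0.47, -0.12, 0.25] -5 -40 180 None
[0.5, -0.12, 0.22] -5 -40 0 None
[0.5, -0.12, 0.22] -5 -40 180 None
[0.5, 0.1, 0.25] 10 -40 0 None
[0.5, 0.1, 0.25] 10 -40 180 None
[0.5, -0.12, 0.2] -15 -40 0 None
[0.5, -0.12, 0.2] -15 -40 180 None
[0.45, 0.05, 0.2] 25 -40 0 None
[0.45, 0.05, 0.2] 25 -40 180 None
```

```bash
python3 - <<'E' 2>/dev/null
from h import *
np.set_printoptions(precision=3,suppress=True)
Rc=np.array([[0,-.951,-.31],[1,0,0],[0,-.31,.951]]);pc=np.array([.079,0,-.071]);K=cam("wrist")[0]
tg={"hole":[np.array([.686,-.152,.09])],"mark":[np.array([.71,.23,.15]),np.array([.69,.21,.05])]}
n=np.array([-.995,.096,0])
for name,ps in tg.items():
  res=[]
  for el in (-45,-55,-65,-75,-90):
   for sp in (0,180):
    for az in (-25,-5,15,35):
     R=Rtool(az,el,sp)
     for x in (.4,.45,.5,.55):
      for y in (-.15,-.05,.05,.15):
       for z in (.2,.25,.3,.35):
        T=np.array([x,y,z]);Cc=R@Rc;o=T+R@pc
        ok=True
        for p in ps:
          c=Cc.T@(p-o);
          if c[2]<.1: ok=False;break
          uv=(K@c)[:2]/c[2]
          if not(80<uv[0]<560 and 40<uv[1]<(440 if abs(uv[0]-320)>400 else 330)): ok=False;break
        if not ok: continue
        d=o-ps[0];D=np.linalg.norm(d);s=d@n/D
        if D<.18: continue
        res.append((s/D,s,D,el,sp,az,x,y,z,uv))
  res.sort(key=lambda r:-r[0]);k=0
  for r in res:
    q=robot.ik([r[6],r[7],r[8]],rpy(Rtool(r[5],r[3],r[4])))
    if q is not None:
      print(name,np.round(r[:3],2),r[3:9],r[9],np.array(q).round(0));k+=1
      if k>5:break
E
```

```text
hole [3.48 0.92 0.26] (-45, 0, -5, 0.55, -0.15, 0.2) [326.662 262.461] [-38. -48. -58.  40.  22. -24.]
hole [3.43 0.9  0.26] (-45, 0, 15, 0.55, -0.15, 0.2) [256.76 259.61] [-43. -35. -49.  49.  37. -49.]
hole [3.38 0.85 0.25] (-45, 0, 35, 0.55, -0.15, 0.2) [184.216 246.251] [-46. -17. -34.  64.  44. -77.]
hole [3.33 0.9  0.27] (-45, 0, 15, 0.55, -0.05, 0.2) [ 93.02  242.482] [-32. -47. -57.  46.  31. -37.]
hole [3.31 0.88 0.27] (-55, 0, -25, 0.55, -0.15, 0.2) [395.652 297.874] [-29. -38. -49.  44.   3.  -4.]
hole [3.29 0.89 0.27] (-55, 0, -5, 0.55, -0.15, 0.2) [326.457 305.862] [-35. -36. -47.  48.  17. -26.]
mark [3.32 0.91 0.28] (-45, 0, -25, 0.55, 0.15, 0.25) [472.577 126.327] [ 12. -36. -46.  42. -25.  28.]
mark [3.16 0.89 0.28] (-55, 0, -25, 0.55, 0.15, 0.25) [461.522 178.061] [ 10. -29. -37.  52. -19.  30.]
mark [3.05 0.89 0.29] (-45, 0, -5, 0.55, 0.15, 0.25) [404.045 156.043] [  5. -48. -54.  40.  -7.   7.]
mark [2.92 0.87 0.3 ] (-55, 0, -5, 0.55, 0.15, 0.25) [399.099 206.732] [  4. -37. -43.  49.  -5.   8.]
mark [2.9  0.93 0.32] (-45, 0, -25, 0.5, 0.15, 0.25) [477.914 166.017] [ 14. -46. -52.  47. -26.  29.]
mark [2.87 0.85 0.3 ] (-45, 0, -25, 0.55, 0.15, 0.3) [460.291  76.743] [ 12. -36. -41.  47. -25.  28.]
```

```bash
cat >> h.py <<'E'
def shot(name,fn):
    c=robot.get_calibration(name);i=robot.grab_frame(name);cv2.imwrite("pics/"+fn+".png",i)
    import pickle;pickle.dump(c,open("pics/"+fn+".pkl","wb"));return i
def lc(fn):
    import pickle;return cam("x",pickle.load(open("pics/"+fn+".pkl","rb")))
def st(): 
    o=robot.observe();print("t%.1f"%o["time"],o["tool_pos"].round(4),o["tcp_rot"].round(1),"F",o["ft_force"].round(1),"w%.4f"%o["gripper_width"]);return o
E
python3 - <<'E' 2>&1 | grep -v Warn
from h import *
robot.move_pose([.40,.12,.32],[180,0,-92.4]); st(); shot("wrist","w_rod")
robot.move_pose([.55,-.15,.22],rpy(Rtool(-5,-45,0))); st(); shot("wrist","w_hole")
E
```

```text
t2.6 [0.4    0.1202 0.3201] [-180.     0.   -92.4] F [ 0.2 -0.4 -0. ] w0.0853
t4.0 [ 0.5502 -0.1495  0.2205] [-179.9   45.   175.1] F [ 0.7 -0.1 -0.9] w0.0854
```

View pics/w_rod.png

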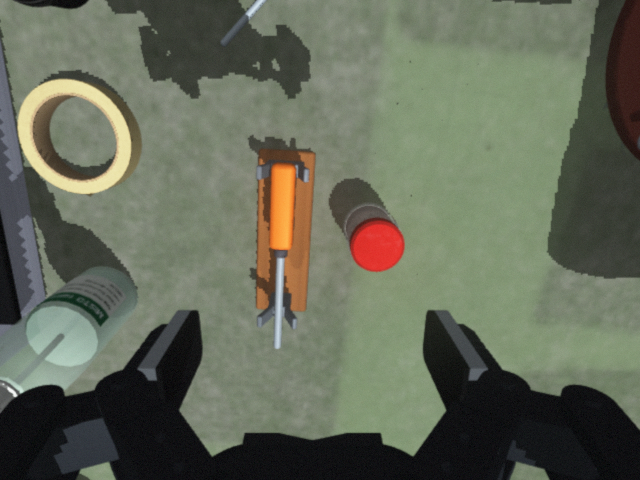

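View pics/w_hole.png

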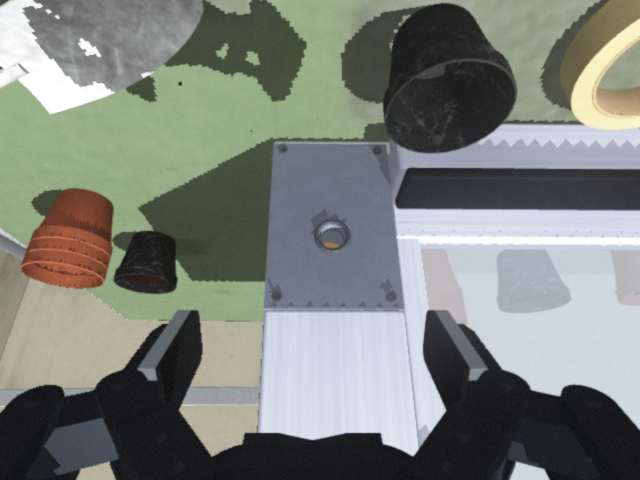

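Run:
```python
from h import *
np.set_printoptions(precision=4,suppress=True)
i=cv2.imread("pics/w_hole.png");big(i,250,120,420,320,"wh1.png")
big(cv2.imread("pics/w_rod.png"),230,130,330,360,"wr1.png")
C=lc("w_hole")
a=onz(C,(273,141),0);b=onz(C,(391,142),0);print("bottom corners",a,b,b-a,np.degrees(np.arctan2(*(b-a)[:2][::-1]))-90)
n=np.array([-(b-a)[1],(b-a)[0],0]);n/=np.linalg.norm(n)
print("hole face",onplane(C,(331,235),a,n),"hole z.09",onz(C,(331,235),.09))
Ct=lc("w_rod") 
for nm,uv,z in (("rear top",(283.5,164),.054),("handle front",(281,249),.054),("tip",(278,349),.045),("jar",(377,245),.069),("base c",[(258,150),(316,152),(257,312),(306,312)],.008)):
    if isinstance(uv,list): [print(nm,onz(Ct,u,z)) for u in uv]
    else: print(nm,onz(Ct,uv,z))
m=cv2.inRange(cv2.cvtColor(cv2.imread("pics/w_rod.png"),cv2.COLOR_BGR2HSV),(8,200,200),(20,255,255))
m[:, :240]=0;m[:,320:]=0
cn=max(cv2.findContours(m,0,2)[0],key=cv2.contourArea);r=cv2.minAreaRect(cn);print(r,cv2.boxPoints(r))
```

```text
bottom corners [ 0.6875 -0.1936  0.    ] [ 0.6969 -0.0971 -0.    ] [ 0.0094  0.0966 -0.    ] -5.569456412513944
hole face [ 0.6919 -0.1481  0.0866] hole z.09 [ 0.6853 -0.1479  0.09  ]
rear top [0.4235 0.0819 0.054 ]
handle front [0.4308 0.1596 0.054 ]
tip [0.4422 0.2727 0.045 ]
jar [0.3445 0.154  0.069 ]
base c [0.4511 0.0731 0.008 ]
base c [0.3949 0.0773 0.008 ]
base c [0.4671 0.2489 0.008 ]
base c [0.4126 0.2511 0.008 ]
((282.08770751953125, 207.01727294921875), (22.225683212280273, 82.46434020996094), 1.6846843957901) [[269.7675 247.9049]
 [272.1919 165.4762]
 [294.4079 166.1296]
 [291.9836 248.5583]]
```

View pics/wh1.png

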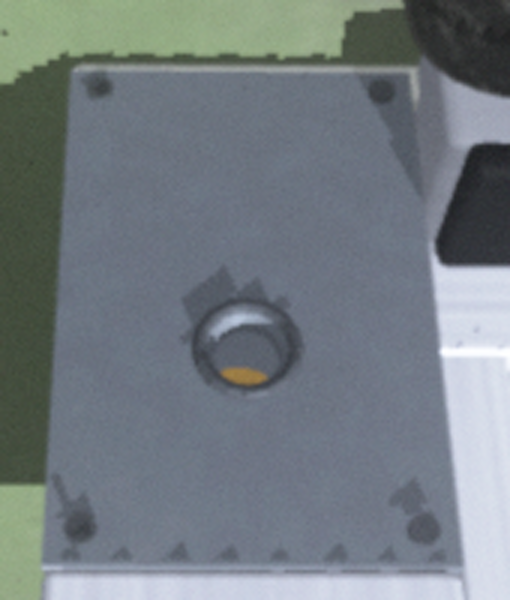

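View pics/wr1.png

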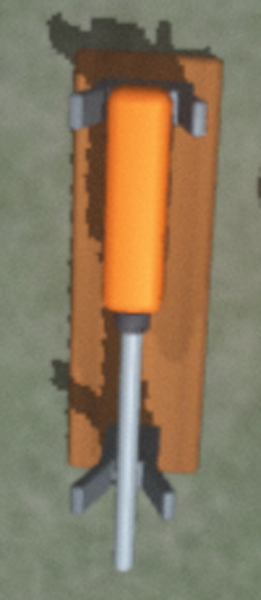

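Run:
```python
from h import *
np.set_printoptions(precision=4,suppress=True)
C=lc("w_hole");T=cam("top");S=cam("side")
i=cv2.imread("pics/top0.png");big(i,370,150,450,210,"t2.png")
big(cv2.imread("pics/side0.png"),400,270,460,380,"s2.png")
h=tri([(C,(331.5,235)),(T,(411.7,183))]);print("tri",h,proj(C,h),proj(T,h))
for z in (.085,.09,.095):
  p=onz(C,(331.5,235),z);print(z,p,"top",proj(T,p),"side",proj(S,p))
  # width at that depth
  yd=np.array([.0971,.9953,0])
  print(proj(C,p+yd*.045),proj(C,p-yd*.045), "bottom",proj(C,[*(p+yd*.045)[:2],0]),proj(C,[*(p-yd*.045)[:2],0]))
```

```text
tri [ 0.682  -0.1501  0.0924] [327.7694 236.0389] [410.6296 183.1352]
0.085 [ 0.695  -0.1479  0.085 ] top [409.1121 178.9954] side [427.7361 311.4515]
[393.1048 235.361 ] [269.6797 234.6378] bottom [383.3855 144.4165] [274.8302 143.5008]
0.09 [ 0.6853 -0.1476  0.09  ] top [409.4388 182.1134] side [422.0928 308.7116]
[395.5723 235.3754] [267.1946 234.6232] bottom [384.6748 136.4279] [273.1251 135.4617]
0.095 [ 0.6757 -0.1473  0.095 ] top [409.7688 185.2625] side [416.4125 305.9538]
[398.2457 235.3911] [264.5013 234.6074] bottom [386.0371 127.987 ] [271.3231 126.9659]
```

View pics/t2.png

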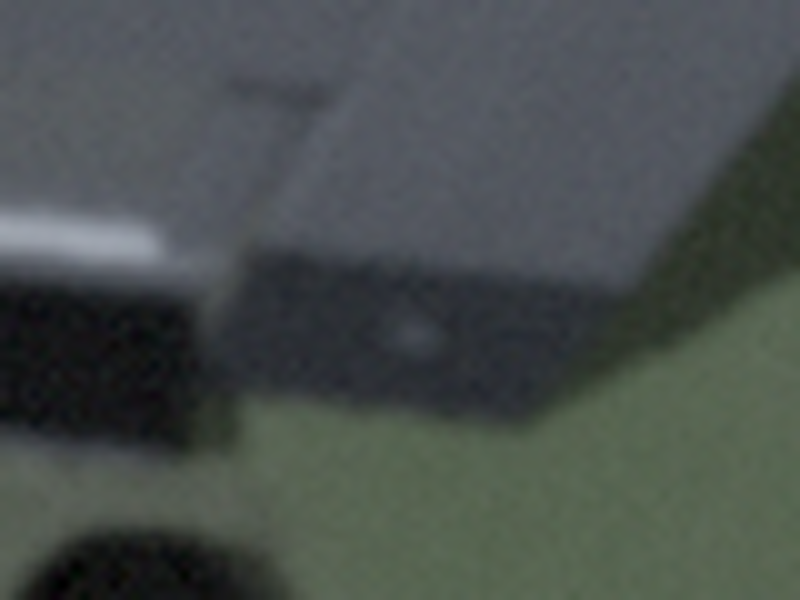

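View pics/s2.png

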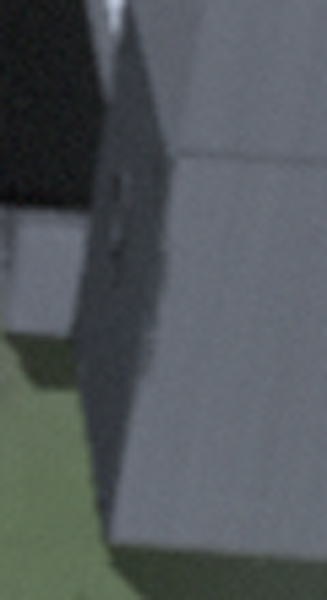

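```bash
python3 - <<'E' 2>&1 | grep -v Warn
from h import *
rp=[180,0,-95.6]
robot.move_pose([.4285,.1325,.19],rp); robot.set_gripper(.05)
robot.line_to([.4285,.1325,.13],.15); shot("wrist","w_pre"); shot("side","s_pre")
robot.line_to([.4285,.1325,.0975],.08); st()
robot.set_gripper(0.0); st(); shot("wrist","w_grip")
E
```

```text
t6.9 [0.4283 0.1325 0.0972] [180.   -0.  -95.6] F [-0.1 -0.5  0.4] w0.0505
t7.3 [0.4289 0.1325 0.0982] [-179.9    0.   -95.6] F [-1.7  0.   4. ] w0.0212
```

View pics/w_pre.png

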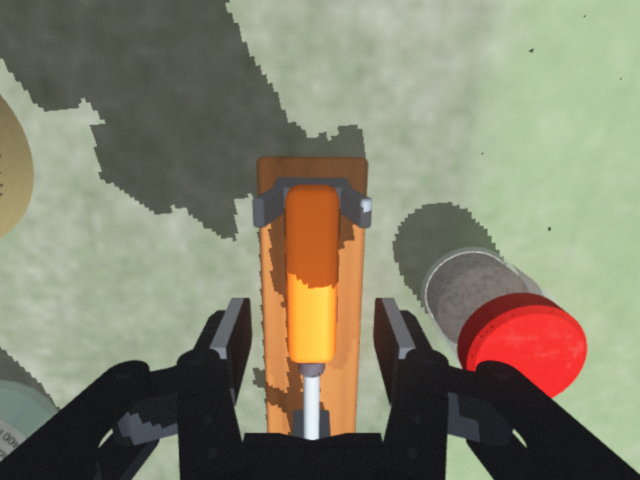

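View pics/w_grip.png

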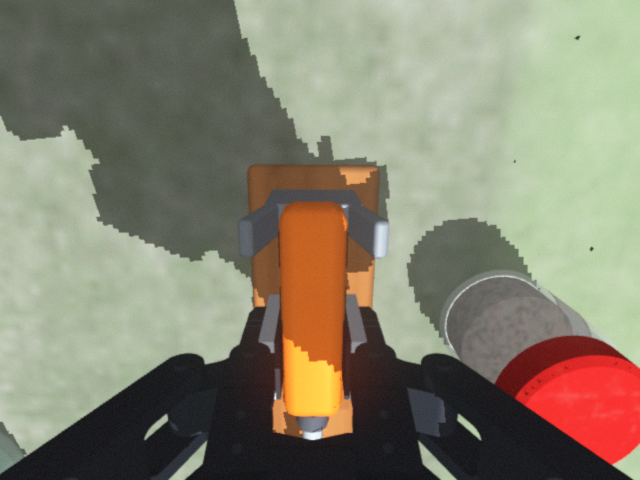

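```bash
python3 - <<'E' 2>&1 | grep -v Warn
from h import *
H=np.array([.687,-.149,.143]);u=np.array([np.cos(np.radians(-5.57)),np.sin(np.radians(-5.57)),0])
robot.line_to([.4285,.1325,.2],.2); st()
p=H-.18*u
robot.move_pose([p[0],p[1],.2],[180,0,174.43]); st()
robot.line_to(p.tolist(),.12); st()
i=shot("side","s_ins");big(i,280,230,460,365,"s_ins_c.png")
i=shot("top","t_ins");big(i,330,130,450,220,"t_ins_c.png"); shot("wrist","w_ins")
E
```

```text
t8.0 [0.4281 0.1325 0.1987] [179.9  -0.  -95.6] F [ 0.7 -0.1 -1.9] w0.0211
t9.1 [ 0.5074 -0.1306  0.199 ] [ 1.799e+02 -1.000e-01  1.746e+02] F [-0.9  1.1 -0.4] w0.0212
t9.7 [ 0.508  -0.1312  0.1435] [-180.     0.   174.5] F [-0.5 -0.5 -0.8] w0.0211
```

View pics/s_ins_c.png

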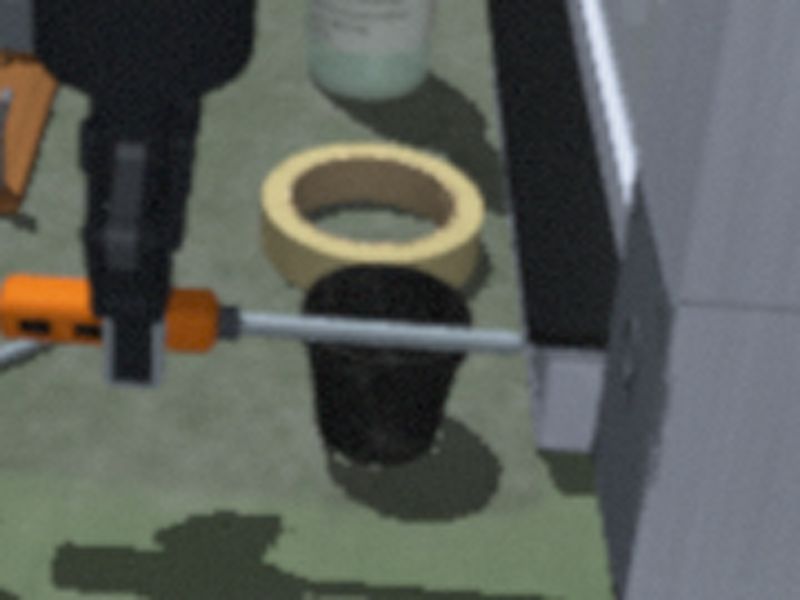

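View pics/t_ins_c.png

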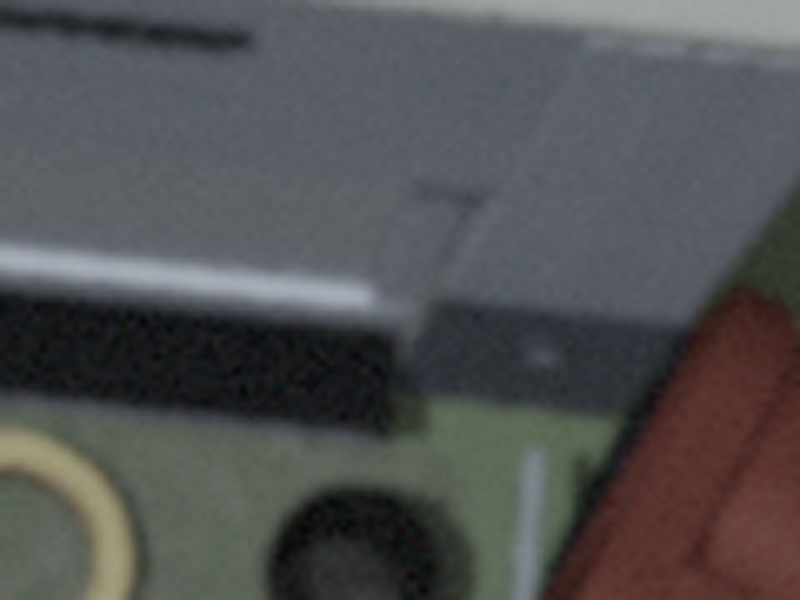

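View pics/w_ins.png

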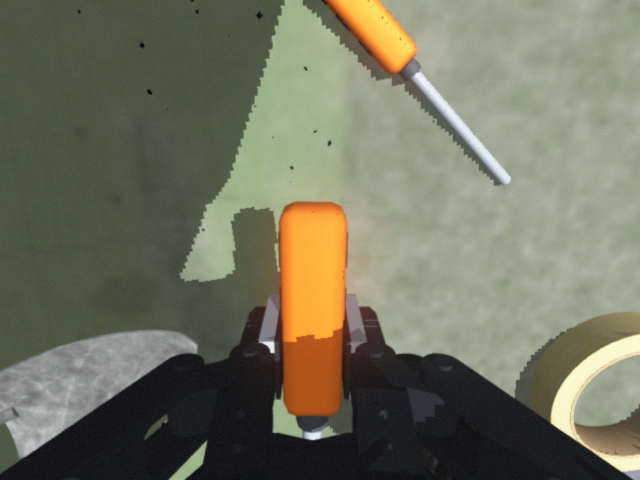

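```bash
python3 - <<'E' 2>&1 | grep -v Warn
from h import *
H=np.array([.687,-.149,.143]);u=np.array([np.cos(np.radians(-5.57)),np.sin(np.radians(-5.57)),0])
P=lambda d:(H+(d-.14)*u).tolist()
print(robot.line_to(P(.026),.08,guard=6)); st()
E
```

```text
False
t10.8 [ 0.5732 -0.1379  0.1429] [180.   -0.  174.4] F [-0.3  0.3 -2.1] w0.0214
```

```bash
python3 - <<'E' 2>&1 | grep -v Warn
from h import *
H=np.array([.687,-.149,.143]);u=np.array([np.cos(np.radians(-5.57)),np.sin(np.radians(-5.57)),0])
P=lambda d:(H+(d-.14)*u).tolist()
for d in (.034,.038,.042,.045,.048):
    g=robot.line_to(P(d),.04,guard=25); o=st()
    print(d,g,"axial",o["ft_force"]@u)
    if g: break
i=shot("side","s_push");big(i,280,180,460,380,"s_push_c.png")
i=shot("top","t_push");big(i,220,110,470,240,"t_push_c.png")
E
```

```text
t11.2 [ 0.5812 -0.1386  0.1428] [ 1.800e+02 -1.000e-01  1.744e+02] F [-4.6 -0.5 -0.3] w0.0206
0.034 False axial -4.5435974180581775
t11.4 [ 0.5844 -0.1389  0.1424] [180.   -0.2 174.4] F [-9.4 -0.   0.6] w0.0211
0.038 False axial -9.39353152108029
t11.7 [ 0.5885 -0.1393  0.1425] [180.   -0.2 174.4] F [-9.3 -0.3  1.6] w0.0210
0.042 False axial -9.189226212698346
t11.9 [ 0.592  -0.1397  0.1427] [ 1.800e+02 -1.000e-01  1.744e+02] F [-5.7 -0.  -0.9] w0.0209
0.045 False axial -5.70951060797146
t12.2 [ 0.5949 -0.1399  0.1427] [ 1.800e+02 -1.000e-01  1.744e+02] F [-5.4  0.2 -0.6] w0.0209
0.048 False axial -5.4471059410435245
```

View pics/s_push_c.png

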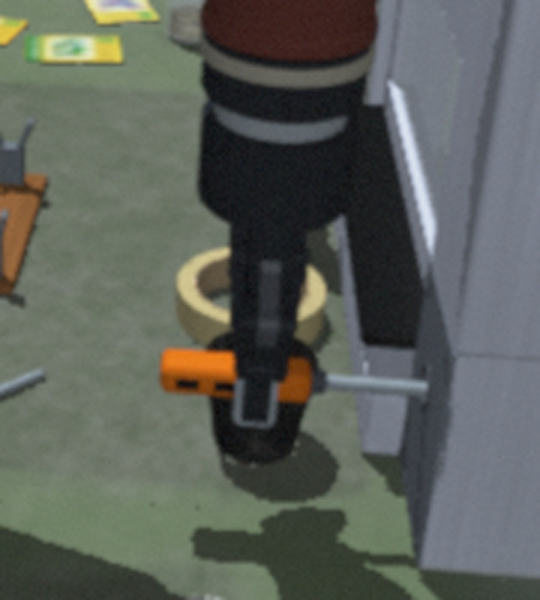

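View pics/t_push_c.png

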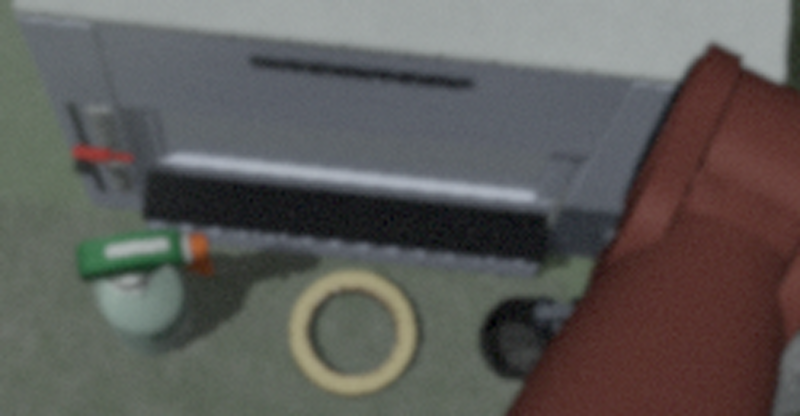

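```bash
python3 - <<'E' 2>&1 | grep -v Warn
from h import *
H=np.array([.687,-.149,.143]);u=np.array([np.cos(np.radians(-5.57)),np.sin(np.radians(-5.57)),0])
P=lambda d:H+(d-.14)*u
robot.line_to(P(-.04).tolist(),.12); st()
i=shot("side","s_out");big(i,280,180,460,380,"s_out_c.png")
p=P(-.04);p[2]=.2;robot.line_to(p.tolist(),.15)
robot.move_pose([.4287,.1325,.2],[180,0,-95.6])
robot.line_to([.4287,.1325,.125],.15); st()
i=shot("side","s_bk");big(i,200,180,340,300,"s_bk_c.png")
i=shot("top","t_bk");big(i,225,240,345,330,"t_bk_c.png")
E
```

```text
t13.1 [ 0.5086 -0.1318  0.1434] [-1.800e+02  1.000e-01  1.744e+02] F [ 0.2 -0.1 -0.6] w0.0215
t15.4 [0.4291 0.1321 0.1256] [-180.     0.   -95.7] F [-0.6  0.2 -1. ] w0.0211
```

View pics/s_out_c.png

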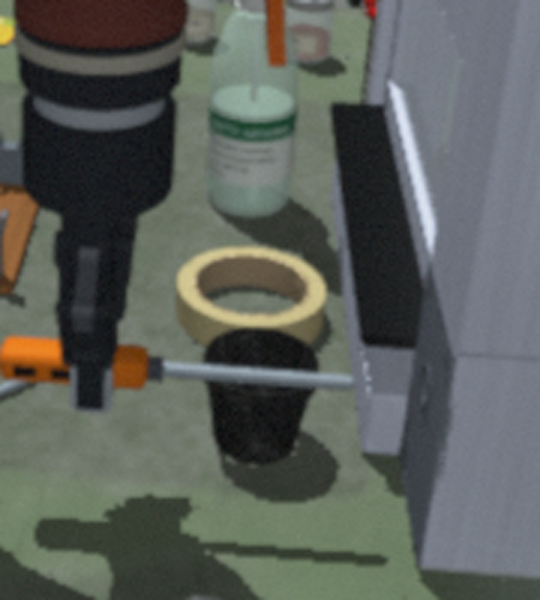

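View pics/s_bk_c.png

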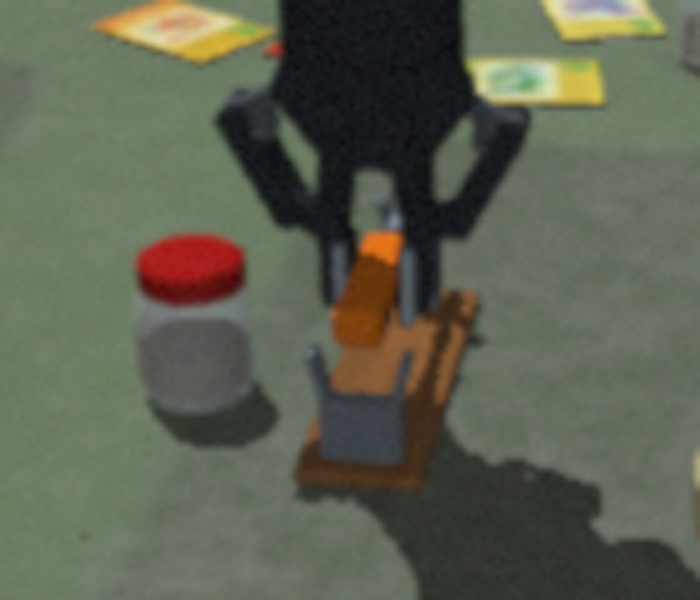

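View pics/t_bk_c.png

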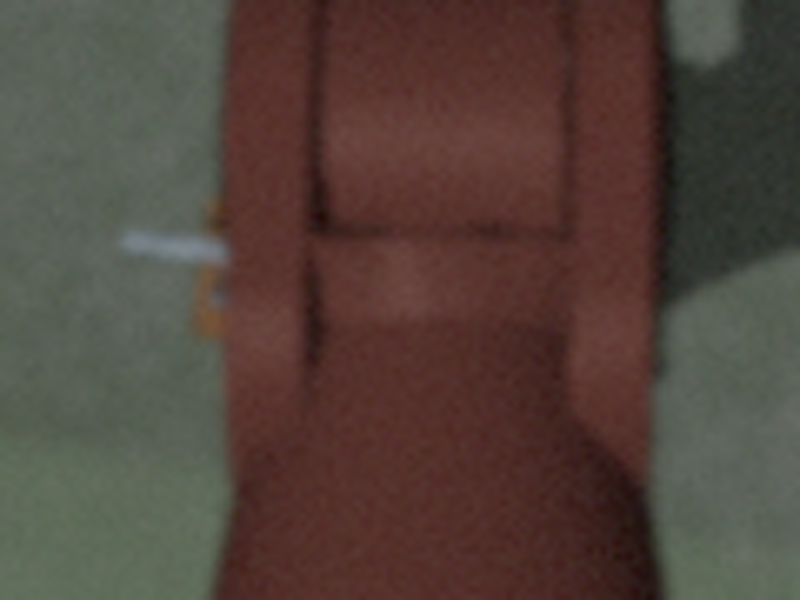

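```bash
python3 - <<'E' 2>&1 | grep -v Warn
from h import *
print(robot.line_to([.4287,.1325,.0982],.08,guard=12)); st()
robot.set_gripper(.05); st()
robot.line_to([.4287,.1325,.2],.2); st()
shot("wrist","w_rel")
i=shot("side","s_rel");big(i,200,180,340,300,"s_rel_c.png")
E
```

```text
True
t15.9 [0.4288 0.1325 0.0981] [-180.     0.   -95.6] F [-1.5 -0.5  6.7] w0.0211
t16.3 [0.4284 0.1325 0.0977] [180.   -0.  -95.6] F [-1.1  0.4 -0.3] w0.0494
t17.0 [0.4284 0.1325 0.199 ] [179.9  -0.  -95.6] F [-0.2  0.3 -1.1] w0.0501
```

View pics/w_rel.png

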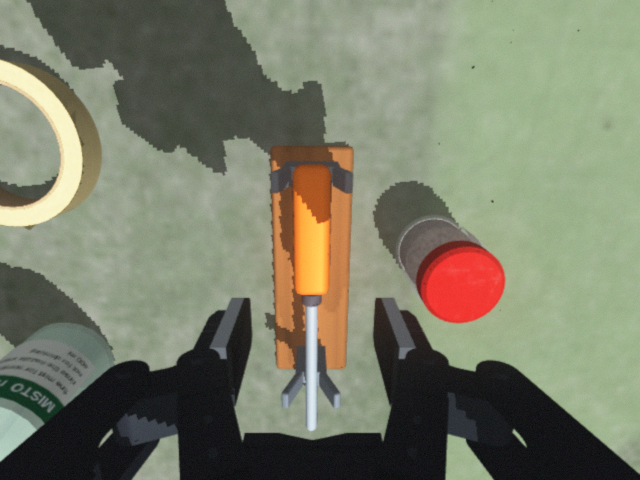

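View pics/s_rel_c.png

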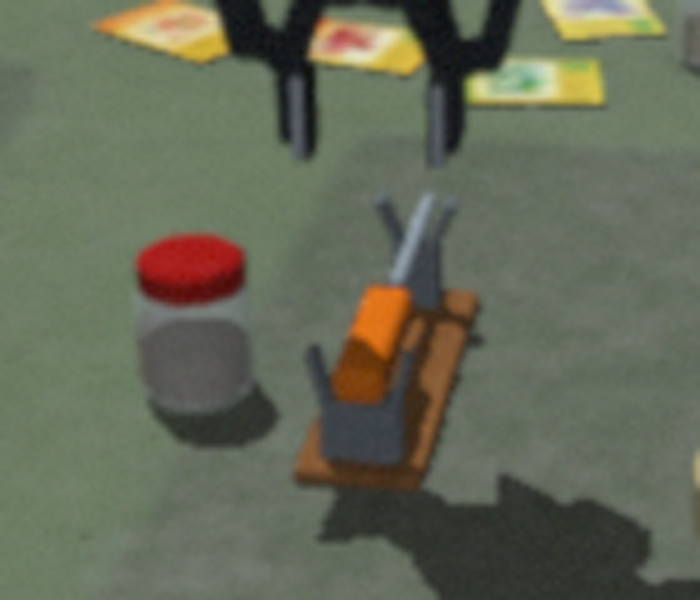

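```bash
python3 - <<'E' 2>/dev/null
from h import *
np.set_printoptions(precision=3,suppress=True)
Rc=np.array([[0,-.951,-.31],[1,0,0],[0,-.31,.951]]);pc=np.array([.079,0,-.071]);K=cam("wrist")[0]
O=np.array([.7054,.0401,0]);yd=np.array([.0971,.9953,0]);u=np.array([.9953,-.0971,0])
W=lambda x,y,z:O+x*u+y*yd+np.array([0,0,z])
ps=[W(-.02,.19,.15),W(-.03,.178,.076),W(-.02,.19,.19)]
B=np.array([.618,.217])
res=[]
for el in (-45,-55,-65,-75,-90):
 for sp in (0,90,180,-90):
  for az in (-20,0,20,40,60):
   R=Rtool(az,el,sp)
   for x in (.42,.46,.5,.55):
    for y in (-.1,-.05,0,.05,.1,.15):
     for z in (.2,.25,.3,.35,.4,.45):
      T=np.array([x,y,z]);o=T+R@pc;Cc=R@Rc;tip=T+R[:,2]*.073
      if z<.42 and min(np.linalg.norm((tip-R[:,2]*s)[:2]-B) for s in (0,.1,.2))<.13 and tip[2]<.27: continue
      ok=1
      for p in ps:
        c=Cc.T@(p-o)
        if c[2]<.15: ok=0;break
        uv=(K@c)[:2]/c[2]
        if not(60<uv[0]<580 and 40<uv[1]<300): ok=0;break
        d=p-o;s=np.clip(((B-o[:2])@d[:2])/(d[:2]@d[:2]),0,1);cl=o+s*d
        if cl[2]<.25 and np.linalg.norm(cl[:2]-B)<.065: ok=0;break
      if ok:
        d=o-ps[0];D=np.linalg.norm(d);res.append((-np.hypot(d[0],d[1])/D/D,D,o,el,sp,az,x,y,z))
res.sort(key=lambda r:r[0]);k=0
for r in res:
  q=robot.ik([r[6],r[7],r[8]],rpy(Rtool(r[5],r[3],r[4])))
  if q is not None:
    print(r,np.array(q).round(0));k+=1
    if k>6:break
E
```

```text
(np.float64(-2.933062182253652), np.float64(0.32425200903692225), array([ 0.562, -0.043,  0.25 ]), -45, -90, 40, 0.55, 0.05, 0.2) [ -25.  -35.  -48.   54.   40. -147.]
(np.float64(-2.7227398753776266), np.float64(0.31893648261365676), array([ 0.598, -0.025,  0.308]), -55, -90, 60, 0.55, 0.05, 0.25) [ -23.  -16.  -25.   76.   35. -171.]
(np.float64(-2.620948147080347), np.float64(0.34301577734982514), array([ 0.562, -0.043,  0.3  ]), -45, -90, 40, 0.55, 0.05, 0.25) [ -25.  -36.  -44.   59.   40. -147.]
(np.float64(-2.610067139811696), np.float64(0.33883174501857305), array([ 0.57 , -0.037,  0.308]), -55, -90, 40, 0.55, 0.05, 0.25) [ -21.  -29.  -36.   65.   30. -146.]
(np.float64(-2.495116039705967), np.float64(0.36534409142449625), array([ 0.593, -0.083,  0.3  ]), -45, -90, 60, 0.55, 0, 0.25) [-32. -12. -24.  80.  45. 177.]
(np.float64(-2.3994557869328474), np.float64(0.38345695132844554), array([ 0.543, -0.083,  0.3  ]), -45, -90, 60, 0.5, 0, 0.25) [-36. -20. -31.  84.  45. 172.]
(np.float64(-2.307285704149743), np.float64(0.34646278220960935), array([ 0.598, -0.025,  0.358]), -55, -90, 60, 0.55, 0.05, 0.3) [ -23.  -16.  -20.   81.   35. -171.]
```

```bash
python3 - <<'E' 2>&1 | grep -v Warn
from h import *
robot.set_gripper(0)
robot.move_pose([.55,.045,.25],rpy(Rtool(40,-45,-90))); st()
i=shot("wrist","w_mark")
E
```

```text
t18.6 [0.5498 0.0452 0.2498] [-1.351e+02  1.000e-01 -5.010e+01] F [-0.4  0.6 -0.5] w-0.0000
```

View pics/w_mark.png

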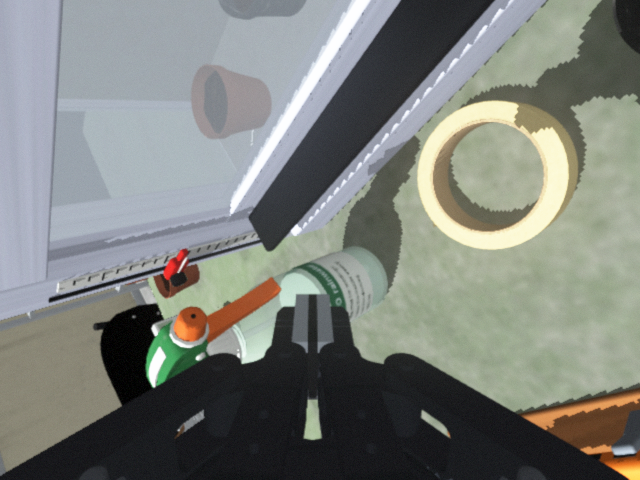

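Run:
```python
from h import *
i=cv2.imread("pics/w_mark.png");
big(i,140,200,300,320,"wm1.png")
big(cv2.imread("pics/t_push.png"),225,135,285,180,"tm1.png")
```

```text
(no output)
```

View pics/wm1.png

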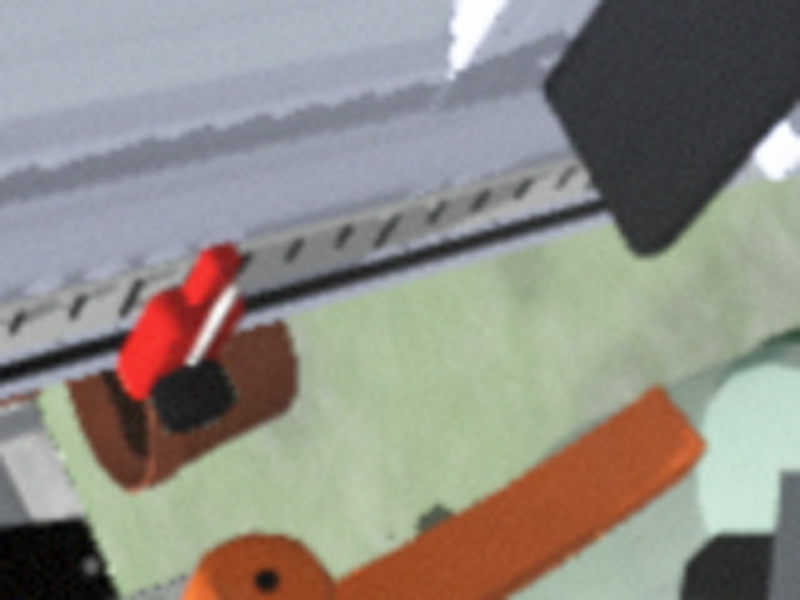

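View pics/tm1.png

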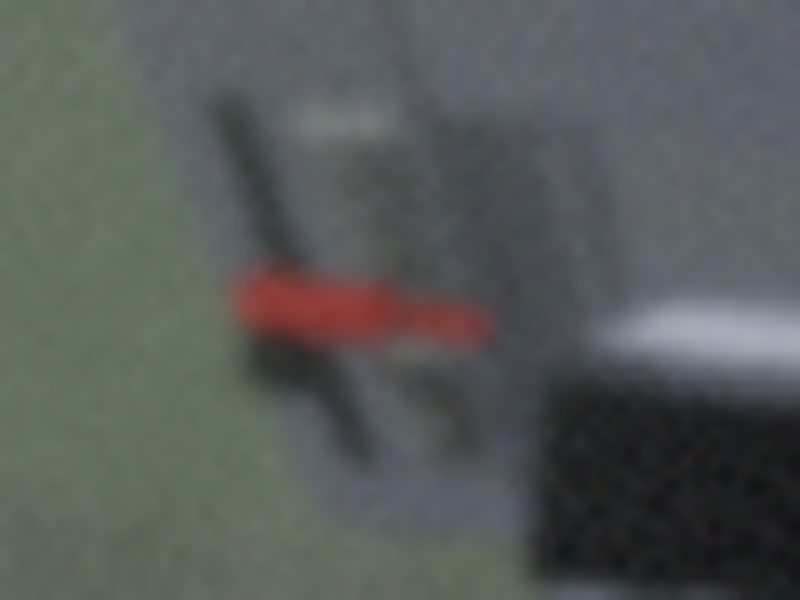

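```bash
cat >> h.py <<'E'
O=np.array([.7054,.0401,0]);yd=np.array([.0971,.9953,0]);u=np.array([.9953,-.0971,0])
def W(x,y,z): return O+x*u+y*yd+np.array([0,0,z])
def cab(p): d=np.asarray(p)-O;return np.array([d@u,d@yd,d[2]])
E
python3 - <<'E'
from h import *
np.set_printoptions(precision=4,suppress=True)
C=lc("w_mark");T=lc("t_push")
for uv in ((188,252.4),(186.5,250.5),(187.6,257.6)):
  print(uv,cab(onplane(C,uv,W(0,.184,0),yd)), "tri top",cab(tri([(C,uv),(T,(261.8,159.6))])), "x=-.01",cab(onplane(C,uv,W(-.01,0,0),u)),"x=-.02",cab(onplane(C,uv,W(-.02,0,0),u)))
# lip left end lower corners: predictions at sash .026
for p in (W(-.03,.181,.076),W(-.03,.181,.086),W(-.03,-.141,.076),W(0.011,.181,.086)): print(proj(C,p),proj(T,p))
E
```

```text
(188, 252.4) [-0.0104  0.184   0.1581] tri top [-0.0094  0.1809  0.1599] x=-.01 [-0.01    0.185   0.1575] x=-.02 [-0.02    0.1619  0.1691]
(186.5, 250.5) [-0.0084  0.184   0.1585] tri top [-0.0086  0.1806  0.1604] x=-.01 [-0.01    0.1804  0.1603] x=-.02 [-0.02    0.1576  0.1716]
(187.6, 257.6) [-0.0149  0.184   0.1604] tri top [-0.012   0.1809  0.1625] x=-.01 [-0.01    0.1958  0.1546] x=-.02 [-0.02    0.1718  0.1664]
[275.6822 247.1505] [263.4566 178.6523]
[267.562  249.6306] [263.1036 177.5291]
[ 642.5644 -165.981 ] [388.8642 192.2765]
[247.9314 214.3581] [265.1263 162.0977]
```

```bash
cat >> h.py <<'E'
def liftpose(cy,zl,az,el,s=.022,half=.011):
    """TCP pose so finger's upper face meets lip front lower edge (x=-.03) at s behind the tip"""
    R=Rtool(az,el,0); E=W(-.03,cy,zl); up=-R[:,0]
    tip=E-half*up+s*R[:,2]; return tip-.073*R[:,2],R
E
python3 - <<'E' 2>/dev/null
from h import *
np.set_printoptions(precision=0,suppress=True)
for cy in (.02,.05,.08):
 for az in (-25,-5,10,20,30,40,50):
  for el in (-15,-20,-25,-30,-35,-40,-45):
   qs=[]
   for z in (.06,.09,.12,.165):
    p,R=liftpose(cy,z,az,el);qs.append(robot.ik(p.tolist(),rpy(R)))
   if all(q is not None for q in qs) and all(q[3]>-30 for q in qs): print(cy,az,el,np.array(qs[0]),np.array(qs[-1]));break
E
```

```text
0.02 -25 -25 [  6.  -9. -59. -22. -27.  14.] [  6. -27. -60.  -4. -27.  14.]
0.02 -5 -40 [ -6. -24. -59.   4.   1.  -1.] [ -6. -35. -55.  20.   1.  -1.]
0.02 10 -40 [-13. -25. -59.   8.  18. -16.] [-13. -36. -55.  23.  18. -16.]
0.02 20 -35 [-19. -23. -60.   4.  31. -25.] [-19. -35. -57.  20.  31. -25.]
0.02 30 -25 [-25. -14. -60.  -7.  48. -31.] [-25. -31. -60.  10.  48. -31.]
0.02 40 -15 [-29.   0. -55. -18.  65. -34.] [-29. -19. -57.  -1.  65. -34.]
0.02 50 -15 [-31.   7. -42.  10.  72. -58.] [-31.  -7. -42.  23.  72. -58.]
0.05 -25 -25 [  9.  -6. -56. -21. -31.  16.] [  9. -24. -57.  -4. -31.  16.]
0.05 -5 -35 [ -2. -22. -62.  -5.  -2.   2.] [ -2. -36. -59.  12.  -2.   2.]
0.05 10 -40 [-10. -23. -59.   6.  15. -13.] [-10. -35. -54.  22.  15. -13.]
0.05 20 -35 [-15. -22. -60.   2.  28. -22.] [-15. -35. -57.  18.  28. -22.]
0.05 30 -25 [-21. -14. -61. -10.  45. -28.] [-21. -32. -61.   8.  45. -28.]
0.05 40 -15 [-26.   1. -56. -23.  62. -30.] [-26. -20. -59.  -6.  62. -30.]
0.05 50 -15 [-28.   6. -45.   0.  71. -50.] [-28.  -9. -46.  15.  71. -50.]
0.08 -25 -25 [ 13.  -3. -53. -20. -34.  18.] [ 13. -20. -54.  -3. -34.  18.]
0.08 -5 -35 [  2. -19. -60.  -5.  -6.   4.] [  2. -33. -57.  11.  -6.   4.]
0.08 10 -35 [ -6. -22. -62.  -3.  13.  -9.] [ -6. -36. -59.  14.  13.  -9.]
0.08 20 -35 [-11. -21. -60.   0.  25. -19.] [-11. -34. -57.  17.  25. -19.]
0.08 30 -25 [-17. -14. -61. -13.  42. -25.] [-17. -32. -61.   5.  42. -25.]
0.08 40 -15 [-22.   1. -57. -28.  59. -26.] [-22. -20. -60. -10.  59. -26.]
0.08 50 -15 [-24.   5. -48.  -8.  69. -43.] [-24. -11. -49.   7.  69. -43.]
```

```bash
cat >> h.py <<'E'
AZ,EL,CY=-25,-25,.02
def lp(zl,back=0,s=.016,half=.011):
    R=Rtool(AZ,EL,180); E=W(-.03-back,CY,zl); up=R[:,0]
    tip=E-half*up+s*R[:,2]; return (tip-.073*R[:,2]).tolist(),rpy(R)
E
python3 - <<'E' 2>&1 | grep -v Warn
from h import *
for z,b in ((.15,.08),(.072,.08),(.072,0),(.159,0),(.159,.08)): print(lp(z,b),robot.ik(*lp(z,b)))
robot.move_pose(*lp(.15,.09)); st()
g=robot.line_to(lp(.072,.09)[0],.12,guard=6);print(g); st()
i=shot("side","s_l0");big(i,300,180,480,315,"s_l0_c.png");i=shot("wrist","w_l0")
E
```

```text
([0.5468263086867793, 0.09448393477561491, 0.1641198552618167], [180.0, -64.99999999999999, -24.999999999999986]) None
([0.5468263086867793, 0.09448393477561491, 0.0861198552618167], [180.0, -64.99999999999999, -24.999999999999986]) None
([0.6264503086867793, 0.08671593477561491, 0.0861198552618167], [180.0, -64.99999999999999, -24.999999999999986]) [   5.85392473  -12.7810134   -60.29161912  -19.00069176  -27.69733801
 -165.83061422]
([0.6264503086867793, 0.08671593477561491, 0.1731198552618167], [180.0, -64.99999999999999, -24.999999999999986]) [   5.85392473  -27.96055775  -60.43522127   -3.96474957  -27.69733801
 -165.83061422]
([0.5468263086867793, 0.09448393477561491, 0.1731198552618167], [180.0, -64.99999999999999, -24.999999999999986]) None
Traceback (most recent call last):
plant.IKError: the arm cannot take that pose within its joint ranges
```

```bash
python3 - <<'E' 2>/dev/null
import h
from h import *
np.set_printoptions(precision=0,suppress=True)
for cy in (.04,.07):
 for az in (-35,-30,25,30,35,40,45,50,55):
  for el in (-15,-20,-25,-30,-35,-40):
   h.AZ,h.EL,h.CY=az,el,cy
   qs=[robot.ik(*lp(z,b)) for z,b in ((.12,.05),(.07,.05),(.07,0),(.12,0),(.165,0),(.165,.05))]
   if all(q is not None for q in qs): print(cy,az,el,np.array(qs[0]),np.array(qs[2]),np.array(qs[4]));break
E
```

```text
0.04 -35 -15 [  16.  -12.  -61.  -26.  -49. -162.] [  14.    7.  -52.  -36.  -47. -164.] [  14.  -11.  -54.  -21.  -47. -164.]
0.04 -30 -25 [  12.  -26.  -63.   -5.  -38. -159.] [  11.   -7.  -55.  -16.  -36. -160.] [  11.  -22.  -54.   -1.  -36. -160.]
0.04 30 -40 [-21. -36. -58.  31.  36. 142.] [-19. -18. -51.  19.  35. 143.] [-19. -27. -47.  32.  35. 143.]
0.04 35 -35 [-24. -34. -58.  29.  45. 136.] [-22. -16. -51.  16.  43. 138.] [-22. -25. -48.  30.  43. 138.]
0.04 40 -25 [-28. -29. -61.  20.  57. 133.] [-26. -10. -53.   6.  56. 137.] [-26. -22. -51.  20.  56. 137.]
0.04 45 -15 [-31. -19. -60.   8.  70. 133.] [-29.   0. -52.  -8.  68. 138.] [-29. -15. -52.   6.  68. 138.]
0.04 50 -15 [-32. -11. -51.  22.  73. 119.] [-29.   4. -45.   7.  72. 126.] [-29.  -9. -45.  20.  72. 126.]
0.04 55 -15 [-32.  -1. -40.  41.  75. 101.] [-30.  11. -35.  25.  74. 110.] [-30.  -0. -35.  37.  74. 110.]
0.07 -35 -15 [  19.   -8.  -57.  -25.  -52. -160.] [  17.    9.  -49.  -34.  -50. -162.] [  17.   -8.  -51.  -20.  -50. -162.]
0.07 -30 -20 [  17.  -18.  -61.  -15.  -43. -160.] [  15.    0.  -53.  -26.  -41. -161.] [  15.  -16.  -54.  -11.  -41. -161.]
0.07 30 -40 [-17. -36. -58.  29.  34. 146.] [-16. -18. -52.  17.  33. 147.] [-16. -27. -47.  30.  33. 147.]
0.07 35 -35 [-20. -34. -59.  26.  42. 141.] [-19. -16. -52.  14.  41. 142.] [-19. -26. -49.  27.  41. 142.]
0.07 40 -30 [-23. -30. -59.  23.  51. 135.] [-21. -12. -51.  11.  49. 138.] [-21. -23. -49.  24.  49. 138.]
0.07 45 -20 [-27. -23. -60.  13.  63. 134.] [-25.  -4. -51.  -1.  62. 137.] [-25. -18. -51.  13.  62. 137.]
0.07 50 -15 [-28. -14. -55.  12.  71. 128.] [-26.   3. -47.  -2.  70. 134.] [-26. -11. -48.  11.  70. 134.]
0.07 55 -15 [-29.  -6. -46.  28.  74. 112.] [-27.   8. -39.  14.  73. 119.] [-27.  -4. -39.  26.  73. 119.]
```

```bash
python3 - <<'E' 2>/dev/null
import h
from h import *
np.set_printoptions(precision=3,suppress=True)
S=cam("side");T=cam("top")
print("bottle foot",onz(S,(363.5,243),0),"cap",tri([(T,(264,205)),(S,(365,215))]))
for cy in (-.0,.01,.02,.03):
 for az in (-30,-33,-36):
  for el in (-18,-22,-25,-28,-32):
   h.AZ,h.EL,h.CY=az,el,cy
   P=[(.12,.035),(.07,.035),(.07,0),(.12,0),(.165,0),(.165,.035)]
   if all(robot.ik(*lp(z,b,s=.012)) is not None for z,b in P): print(cy,az,el)
E
```

```text
bottle foot [0.637 0.238 0.   ] cap [0.628 0.219 0.083]
-0.0 -30 -32
-0.0 -33 -25
-0.0 -33 -28
-0.0 -33 -32
-0.0 -36 -18
-0.0 -36 -22
-0.0 -36 -25
-0.0 -36 -28
-0.0 -36 -32
0.01 -30 -28
0.01 -30 -32
0.01 -33 -25
0.01 -33 -28
0.01 -33 -32
0.01 -36 -18
0.01 -36 -22
0.01 -36 -25
0.01 -36 -28
0.01 -36 -32
0.02 -30 -28
0.02 -30 -32
0.02 -33 -22
0.02 -33 -25
0.02 -33 -28
0.02 -33 -32
0.02 -36 -18
0.02 -36 -22
0.02 -36 -25
0.02 -36 -28
0.02 -36 -32
0.03 -30 -25
0.03 -30 -28
0.03 -30 -32
0.03 -33 -18
0.03 -33 -22
0.03 -33 -25
0.03 -33 -28
0.03 -33 -32
0.03 -36 -18
0.03 -36 -22
0.03 -36 -25
0.03 -36 -28
0.03 -36 -32
```

```bash
cat >> h.py <<'E'
AZ,EL,CY=-33,-22,.02
E
python3 - <<'E' 2>&1 | grep -v Warn
from h import *
for b in (.06,.055,.05,.045,.04):
    if all(robot.ik(*lp(z,b,s=.012)) is not None for z in (.15,.11,.069)): break
print(b)
robot.move_pose(*lp(.15,b,s=.012)); st()
g=robot.line_to(lp(.069,b,s=.012)[0],.12,guard=6);print(g); st()
i=shot("side","s_l0");big(i,300,180,480,315,"s_l0_c.png");i=shot("wrist","w_l0")
E
```

```text
0.04
t19.9 [0.5872 0.1001 0.163 ] [-179.9  -68.   -33.1] F [-0.1 -0.6 -0. ] w0.0001
False
t20.8 [0.5874 0.0997 0.0826] [-179.9  -68.   -33.1] F [ 0.3 -0.4  0.7] w0.0002
```

View pics/s_l0_c.png

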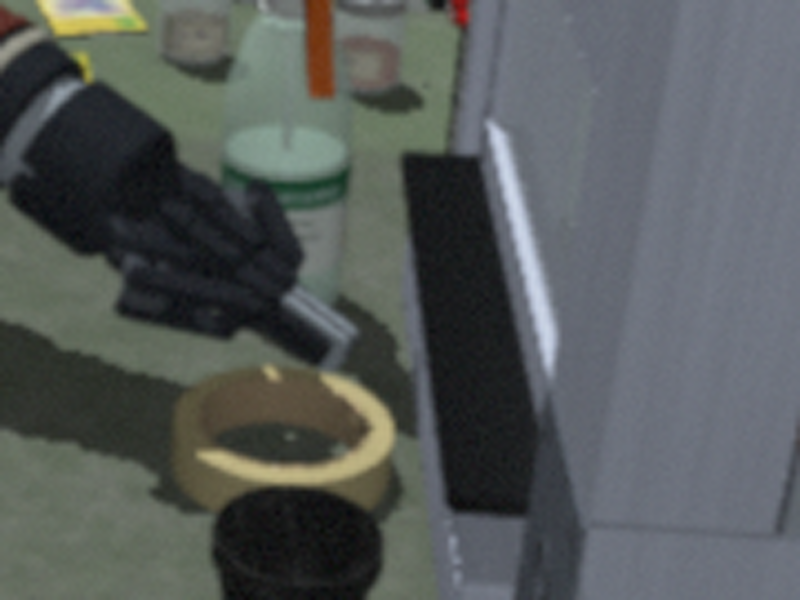

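View pics/w_l0.png

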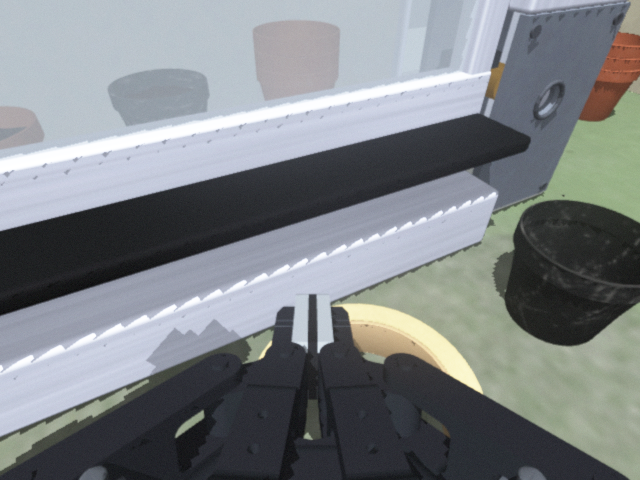

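```bash
python3 - <<'E' 2>&1 | grep -v Warn
from h import *
g=robot.line_to(lp(.069,0,s=.012)[0],.06,guard=5);print(g); st()
i=shot("wrist","w_l1")
E
```

```text
False
t21.7 [0.6264 0.096  0.0815] [180. -68. -33.] F [-0.6 -0.5  0.5] w0.0002
```

View pics/w_l1.png

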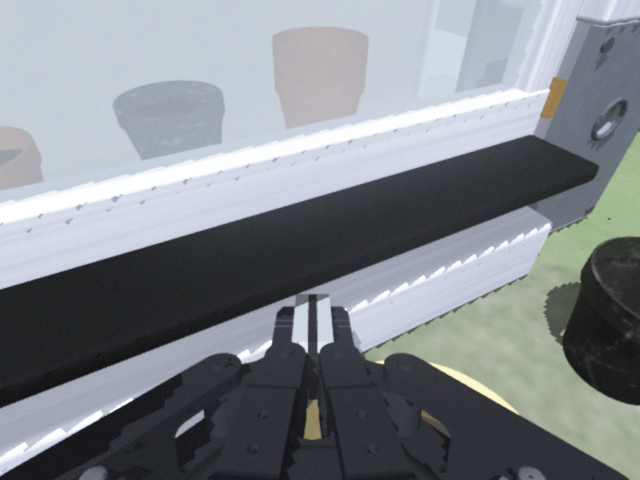

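Run:
```python
from h import *
np.set_printoptions(precision=4,suppress=True)
big(cv2.imread("pics/w_l1.png"),250,230,410,350,"wl1c.png")
for f in("w_l0","w_l1"):
  C=lc(f)
  for x in (-.03,-.0):
    for z in (.076,.086):
      print(f,x,z,proj(C,W(x,.02,z)),proj(C,W(x,-.141,z)))
i0=cv2.imread("pics/w_l0.png",0).astype(int)
for c in (200,313,400): print(c,[(r,i0[r,c]) for r in range(150,300,4)])
```

```text
w_l0 -0.03 0.076 [270.8412 234.7504] [525.5566 153.9343]
w_l0 -0.03 0.086 [269.158 216.413] [531.7566 137.9708]
w_l0 -0.0 0.076 [247.184  200.3924] [486.1824 134.1975]
w_l0 -0.0 0.086 [244.8603 182.8999] [490.8003 119.0678]
w_l1 -0.03 0.076 [311.7097 291.1936] [590.2627 183.2058]
w_l1 -0.03 0.086 [311.6701 271.8142] [599.5705 165.9389]
w_l1 -0.0 0.076 [278.8615 243.7165] [539.9164 158.1335]
w_l1 -0.0 0.086 [277.4692 224.92  ] [546.8034 141.769 ]
200 [(150, np.int64(204)), (154, np.int64(205)), (158, np.int64(202)), (162, np.int64(203)), (166, np.int64(196)), (170, np.int64(203)), (174, np.int64(201)), (178, np.int64(197)), (182, np.int64(60)), (186, np.int64(47)), (190, np.int64(48)), (194, np.int64(42)), (198, np.int64(43)), (202, np.int64(39)), (206, np.int64(41)), (210, np.int64(40)), (214, np.int64(40)), (218, np.int64(43)), (222, np.int64(40)), (226, np.int64(35)), (230, np.int64(36)), (234, np.int64(42)), (238, np.int64(39)), (242, np.int64(36)), (246, np.int64(31)), (250, np.int64(29)), (254, np.int64(146)), (258, np.int64(159)), (262, np.int64(155)), (266, np.int64(151)), (27
[... 1125 characters left out ...]
), (174, np.int64(53)), (178, np.int64(50)), (182, np.int64(45)), (186, np.int64(40)), (190, np.int64(95)), (194, np.int64(151)), (198, np.int64(148)), (202, np.int64(149)), (206, np.int64(151)), (210, np.int64(155)), (214, np.int64(153)), (218, np.int64(151)), (222, np.int64(159)), (226, np.int64(177)), (230, np.int64(225)), (234, np.int64(197)), (238, np.int64(199)), (242, np.int64(202)), (246, np.int64(197)), (250, np.int64(195)), (254, np.int64(194)), (258, np.int64(196)), (262, np.int64(196)), (266, np.int64(187)), (270, np.int64(192)), (274, np.int64(98)), (278, np.int64(154)), (282, np.int64(157)), (286, np.int64(163)), (290, np.int64(167)), (294, np.int64(169)), (298, np.int64(168))]
```

View pics/wl1c.png

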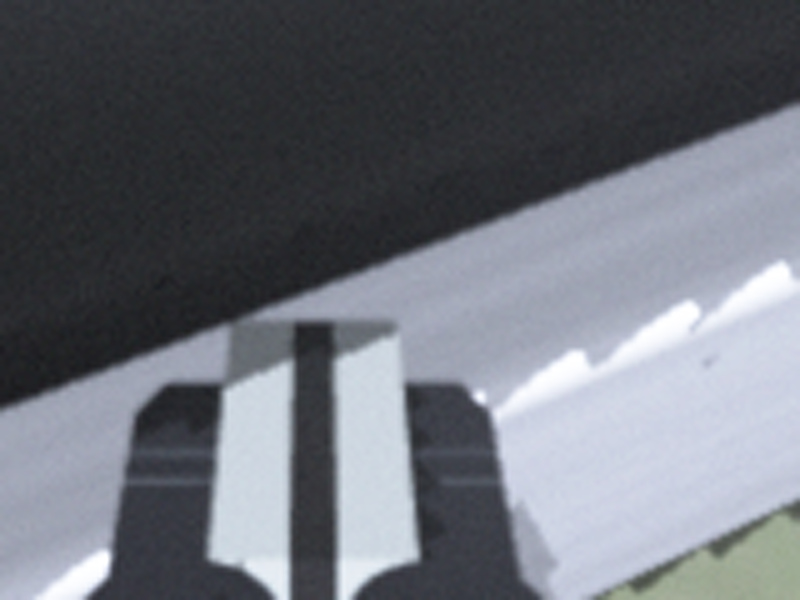

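```bash
python3 - <<'E' 2>&1 | grep -v Warn
from h import *
p0=np.array(lp(.069,0,s=.012)[0])
for dz in (.01,.02,.026):
    g=robot.line_to((p0+[0,0,dz]).tolist(),.04,guard=20); o=st()
    if g:break
i=shot("wrist","w_l2");i=shot("side","s_l2");big(i,340,180,480,285,"s_l2_c.png")
E
```

```text
t22.1 [0.6264 0.096  0.0918] [-180.  -68.  -33.] F [-1.6  0.  -1.1] w0.0003
t22.5 [0.6266 0.096  0.102 ] [-180.  -68.  -33.] F [-3.6  0.4 -2.1] w0.0000
t22.8 [0.6268 0.096  0.1082] [-179.9  -68.   -33.1] F [-3.3  0.7 -1.6] w-0.0001
```

View pics/w_l2.png

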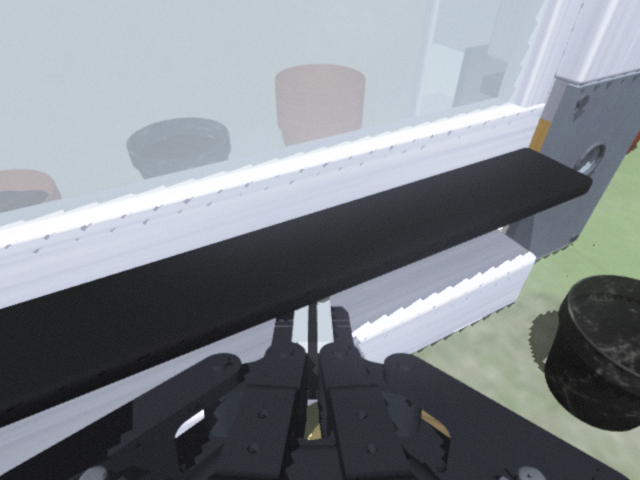

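View pics/s_l2_c.png

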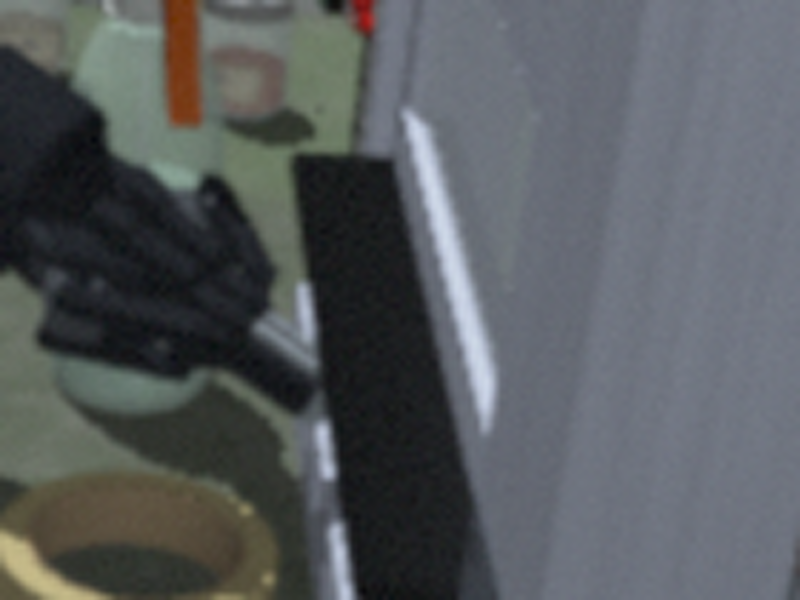

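```bash
python3 - <<'E' 2>&1 | grep -v Warn
from h import *
p0=np.array(lp(.069,0,s=.012)[0])
robot.line_to((p0+[0,0,.012]).tolist(),.06)
f=u*.015
g=robot.line_to((p0+[0,0,.012]+f).tolist(),.06,guard=8); st();print(g)
for dz in (.024,.036,.05):
    g=robot.line_to((p0+f+[0,0,dz]).tolist(),.04,guard=20); o=st()
    if g:break
i=shot("wrist","w_l3");i=shot("side","s_l3");big(i,340,180,480,285,"s_l3_c.png")
E
```

```text
t23.7 [0.6419 0.0944 0.094 ] [-179.9  -68.   -33.1] F [ 0.4 -0.2 -0.1] w-0.0001
False
t24.2 [0.641  0.0947 0.1055] [179.9 -68.  -32.9] F [-4.8  1.3 -2.9] w-0.0000
t24.6 [0.6417 0.0945 0.1186] [-179.9  -68.   -33.1] F [-2.9  1.3 -2.9] w-0.0002
t25.1 [0.6419 0.0946 0.1329] [-179.8  -68.1  -33.2] F [-3.3  0.6 -2.8] w0.0000
```

View pics/w_l3.png

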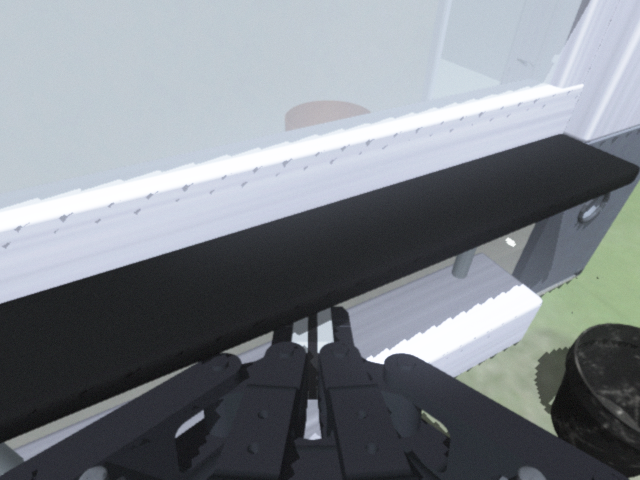

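View pics/s_l3_c.png

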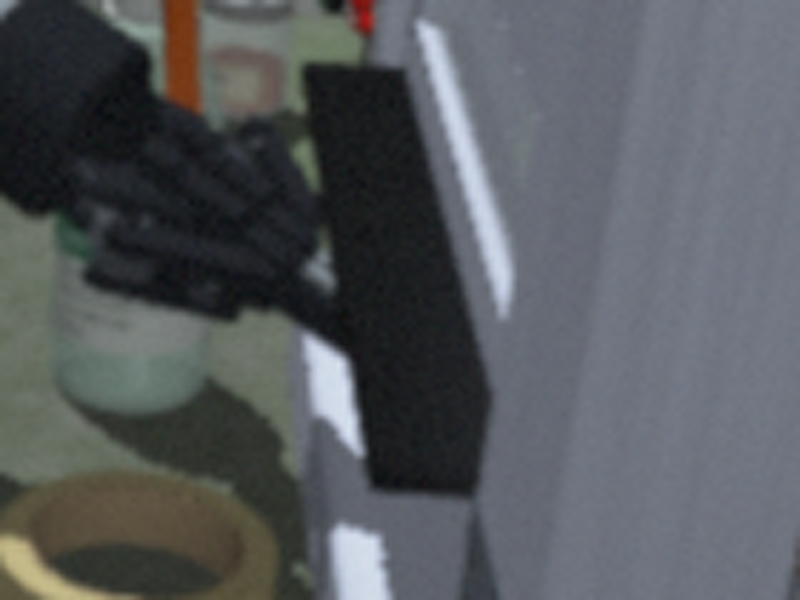

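Run:
```python
from h import *
np.set_printoptions(precision=4,suppress=True)
def edge(f,c,r0,r1):
    g=cv2.GaussianBlur(cv2.imread(f"pics/{f}.png",0),(3,3),0).astype(int)
    col=g[r0:r1,c];k=np.argmax(np.diff(col));return r0+k+.5,col[max(0,k-2):k+4]
for f,cs in (("w_l0",(200,400)),("w_l1",(400,500)),("w_l2",(400,480)),("w_l3",(420,500))):
  C=lc(f)
  for c in cs:
    r,_=edge(f,c,170,330)
    print(f,c,r,[cab(onplane(C,(c,r),W(x,0,0),u)) for x in (-.03,-.027)])
```

```text
w_l0 200 252.5 [array([-0.03  ,  0.0509,  0.0784]), array([-0.027 ,  0.0506,  0.0759])]
w_l0 400 190.5 [array([-0.03  , -0.0497,  0.078 ]), array([-0.027 , -0.0524,  0.0755])]
w_l1 400 253.5 [array([-0.03  , -0.0197,  0.078 ]), array([-0.027 , -0.0226,  0.0744])]
w_l1 500 215.5 [array([-0.03  , -0.0755,  0.0778]), array([-0.027 , -0.0804,  0.0741])]
w_l2 400 267.5 [array([-0.03  , -0.0207,  0.0969]), array([-0.027 , -0.0237,  0.093 ])]
w_l2 480 235.5 [array([-0.03  , -0.0657,  0.0969]), array([-0.027 , -0.0703,  0.093 ])]
w_l3 420 269.5 [array([-0.03  , -0.0153,  0.1362]), array([-0.027 , -0.0187,  0.132 ])]
w_l3 500 236.5 [array([-0.03  , -0.0551,  0.1362]), array([-0.027 , -0.0603,  0.1321])]
```

```bash
python3 - <<'E' 2>&1 | grep -v Warn
from h import *
o=st();p=o["tool_pos"].copy();p[2]=.1535
print(robot.line_to(p.tolist(),.04,guard=20)); st()
shot("wrist","w_l4")
i=shot("side","s_l4");S=lc("s_l4");print(proj(S,W(-.01,.184,.159)),proj(S,W(-.03,.181,.155)));big(i,370,150,440,202,"s_l4_c.png")
p[2]-=.008;robot.line_to(p.tolist(),.08)
p=p-u*.04; 
robot.line_to(p.tolist(),.12); st()
robot.move_pose([.53,.045,.25],rpy(Rtool(40,-45,-90))); st()
shot("wrist","w_mark2")
E
```

```text
t25.2 [0.642  0.0946 0.1327] [-179.8  -68.1  -33.2] F [-3.2  0.6 -1.4] w-0.0004
False
t25.9 [0.6422 0.0947 0.1545] [-179.9  -68.1  -33.1] F [-4.6  0.8 -2.1] w-0.0001
[402.50452074 184.84627028] [393.55490031 186.48413287]
t26.8 [0.6028 0.0986 0.1466] [-179.8  -68.1  -33.2] F [-0.2  0.3  0.2] w0.0000
t28.0 [0.5302 0.0449 0.2492] [-135.1   -0.   -50. ] F [-0.  -1.  -0.8] w0.0000
```

View pics/s_l4_c.png

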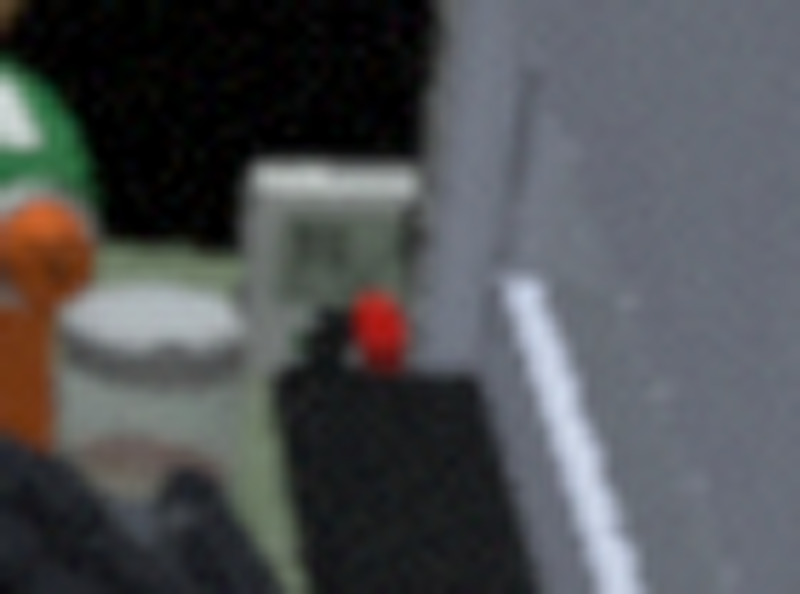

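View pics/w_mark2.png

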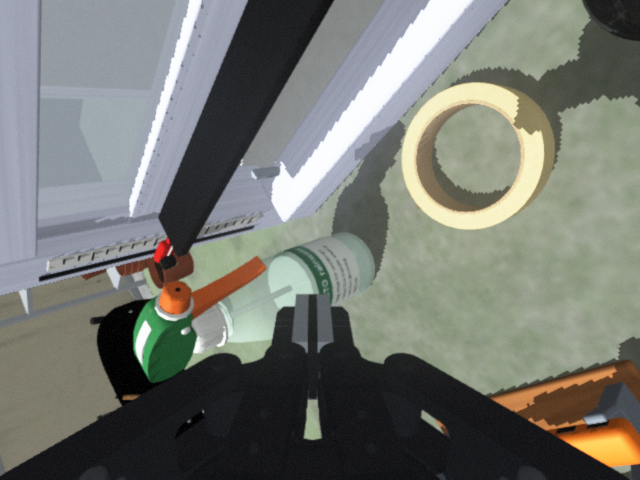

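```bash
python3 - <<'E' 2>/dev/null
from h import *
np.set_printoptions(precision=3,suppress=True)
Rc=np.array([[0,-.951,-.31],[1,0,0],[0,-.31,.951]]);pc=np.array([.079,0,-.071]);K=cam("wrist")[0]
ps=[W(-.01,.184,.159),W(-.03,.178,.155),W(-.02,.21,.16)]
B=np.array([.63,.225]);res=[]
for el in (-25,-35,-45,-55):
 for sp in (0,90,180):
  for az in (-70,-55,-40,-25,-10):
   R=Rtool(az,el,sp)
   for x in (.42,.46,.5,.54,.58):
    for y in (.25,.3,.35,.4,.45):
     for z in (.15,.2,.25,.3):
      T=np.array([x,y,z]);o=T+R@pc;Cc=R@Rc;tip=T+R[:,2]*.08
      if min(np.linalg.norm((tip-R[:,2]*s)[:2]-B) for s in (0,.05,.1,.2))<.12: continue
      if tip[2]<.06 or o[2]<.1: continue
      ok=1
      for p in ps:
        c=Cc.T@(p-o)
        if c[2]<.15: ok=0;break
        uv=(K@c)[:2]/c[2]
        if not(60<uv[0]<580 and 40<uv[1]<290): ok=0;break
        d=p-o;s=np.clip(((B-o[:2])@d[:2])/(d[:2]@d[:2]),0,1);cl=o+s*d
        if cl[2]<.25 and np.linalg.norm(cl[:2]-B)<.07: ok=0;break
      if ok:
        d=o-ps[0];D=np.linalg.norm(d);res.append((abs(d[2])/D,D,o,el,sp,az,x,y,z))
res.sort(key=lambda r:r[0]+r[1]);k=0;print(len(res))
for r in res:
  q=robot.ik([r[6],r[7],r[8]],rpy(Rtool(r[5],r[3],r[4])))
  if q is not None:
    print(np.round(r[:2],2),r[2],r[3:],np.array(q).round(0));k+=1
    if k>6:break
E
```

```text
0
```

```bash
python3 - <<'E' 2>/dev/null
from h import *
np.set_printoptions(precision=3,suppress=True)
Rc=np.array([[0,-.951,-.31],[1,0,0],[0,-.31,.951]]);pc=np.array([.079,0,-.071]);K=cam("wrist")[0]
ps=[W(-.01,.184,.159),W(-.03,.178,.155),W(-.02,.21,.16)]
B=np.array([.63,.225]);res=[]
for el in (-25,-35,-45,-55,-70):
 for sp in (0,90,180):
  for az in (-85,-70,-55,-40,-25,-10):
   R=Rtool(az,el,sp)
   for x in (.42,.46,.5,.54,.58):
    for y in (.25,.3,.35,.4,.45):
     for z in (.15,.2,.25,.3,.35):
      T=np.array([x,y,z]);o=T+R@pc;Cc=R@Rc;tip=T+R[:,2]*.08
      if min(np.linalg.norm((tip-R[:,2]*s)[:2]-B) for s in (0,.05,.1,.2))<.11 and tip[2]<.26: continue
      if tip[2]<.06 or o[2]<.1: continue
      ok=1
      for p in ps:
        c=Cc.T@(p-o)
        if c[2]<.12: ok=0;break
        uv=(K@c)[:2]/c[2]
        if not(40<uv[0]<600 and 30<uv[1]<300): ok=0;break
        d=p-o;s=np.clip(((B-o[:2])@d[:2])/(d[:2]@d[:2]),0,1);cl=o+s*d
        if cl[2]<.25 and np.linalg.norm(cl[:2]-B)<.055: ok=0;break
      if ok:
        d=o-ps[0];D=np.linalg.norm(d);res.append((abs(d[2])/D,D,o,el,sp,az,x,y,z))
res.sort(key=lambda r:r[0]+r[1]);k=0;print(len(res))
for r in res:
  q=robot.ik([r[6],r[7],r[8]],rpy(Rtool(r[5],r[3],r[4])))
  if q is not None:
    print(np.round(r[:2],2),r[2],r[3:],np.array(q).round(0));k+=1
    if k>6:break
E
```

```text
410
[0.07 0.29] [0.592 0.487 0.18 ] (-25, 90, -70, 0.54, 0.4, 0.15) [  42.   60.   44.  113.  -57. -136.]
[0.07 0.29] [0.608 0.498 0.18 ] (-25, 90, -55, 0.58, 0.4, 0.15) [  41.   42.   20.   81.  -64. -166.]
[0.07 0.31] [0.568 0.498 0.18 ] (-25, 90, -55, 0.54, 0.4, 0.15) [  43.   39.   16.   84.  -64. -161.]
[0.12 0.27] [0.634 0.482 0.191] (-35, 90, -70, 0.58, 0.4, 0.15) [  39.   55.   41.  101.  -51. -150.]
[0.11 0.29] [0.594 0.482 0.191] (-35, 90, -70, 0.54, 0.4, 0.15) [  41.   50.   34.  101.  -50. -147.]
[0.11 0.29] [0.611 0.493 0.191] (-35, 90, -55, 0.58, 0.4, 0.15) [  39.   36.   16.   76.  -55. -172.]
[0.06 0.34] [0.608 0.548 0.18 ] (-25, 90, -55, 0.58, 0.45, 0.15) [  44.   52.   35.   91.  -64. -160.]
```

```bash
python3 - <<'E' 2>&1 | grep -v Warn
from h import *
R=rpy(Rtool(-55,-25,90))
print(robot.ik([.54,.4,.26],R),robot.ik([.4,.25,.33],[180,0,-60]),robot.ik([.4,.25,.33],[180,0,120]))
robot.move_pose([.40,.25,.33],[180,0,-60]); st()
robot.move_pose([.54,.4,.24],R); st()
shot("wrist","w_m3a")
robot.line_to([.54,.4,.15],.15); st()
shot("wrist","w_m3")
E
```

```text
[  43.14079754   34.60125219   21.17564392   93.46663484  -63.78918212
 -161.30009315] [  16.05818042  -16.03959153  -12.52906659   93.51052494    0.
 -103.94181958] [ 16.05818042 -16.03959153 -12.52906659  93.51052494   0.
  76.05818042]
t29.1 [0.4002 0.2499 0.329 ] [180.   0. -60.] F [ 0.2 -0.1 -0.5] w-0.0003
t30.2 [0.5408 0.3986 0.2408] [ 1.151e+02 -1.000e-01  3.480e+01] F [ 0.1 -0.2  0.4] w0.0002
t31.0 [0.5404 0.4001 0.1513] [ 1.15e+02 -1.00e-01  3.50e+01] F [ 0.6 -0.1 -0.7] w-0.0003
```

View pics/w_m3.png

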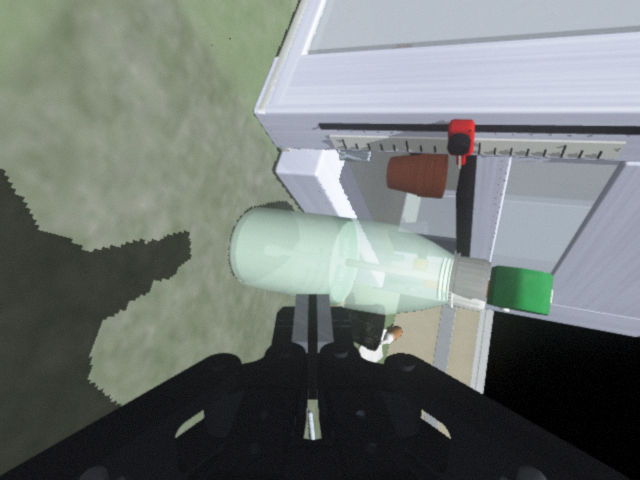

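Run:
```python
from h import *
i=cv2.imread("pics/w_m3.png")[110:230,410:520];i=cv2.rotate(i,cv2.ROTATE_90_COUNTERCLOCKWISE)
cv2.imwrite("pics/m3c.png",cv2.resize(i,None,fx=5,fy=5,interpolation=cv2.INTER_CUBIC))
i=cv2.imread("pics/w_m3a.png")[40:260,380:600];i=cv2.rotate(i,cv2.ROTATE_90_COUNTERCLOCKWISE)
cv2.imwrite("pics/m3ac.png",cv2.resize(i,None,fx=2.7,fy=2.7,interpolation=cv2.INTER_CUBIC))
```

```text
(no output)
```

View pics/m3c.png

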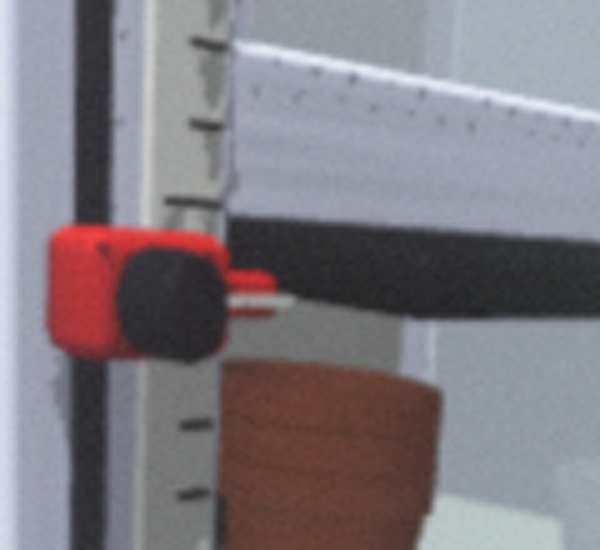

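View pics/m3ac.png

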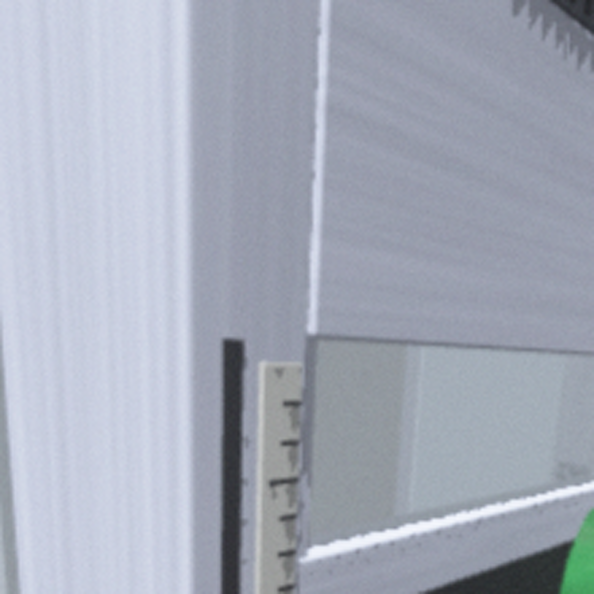

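Run:
```python
from h import *
np.set_printoptions(precision=4,suppress=True)
C=lc("w_m3");D=lc("w_mark");T=lc("t_push");E=lc("w_mark2")
print("cam",cab(ray(C,(0,0))[0]))
tip=(459,168.4)
for x in (-.02,-.015,-.01,-.005): print("tip",x,cab(onplane(C,tip,W(x,0,0),u)))
for m in ((188,252.4),(187.6,256)):
  p=tri([(C,tip),(D,m)]);print("tri",cab(p),proj(C,p)-tip,proj(D,p)-m)
lo=(455.4,191)
for x in (-.03,-.028,-.026): print("lip",x,cab(onplane(C,lo,W(x,0,0),u)))
for z in (.150,.154,.156,.158,.16): print(z,proj(C,W(-.028,.181,z)),proj(E,W(-.028,.181,z)),proj(E,W(-.028,.181,z+.01)))
i=cv2.imread("pics/w_mark2.png")[180:300,110:230];cv2.imwrite("pics/m2c.png",cv2.resize(i,None,fx=5,fy=5,interpolation=cv2.INTER_CUBIC))
```

```text
cam [-0.1802  0.4417  0.1816]
tip -0.02 [-0.02    0.1982  0.1599]
tip -0.015 [-0.015   0.1906  0.1592]
tip -0.01 [-0.01    0.183   0.1585]
tip -0.005 [-0.005   0.1754  0.1578]
tri [-0.0105  0.1837  0.1584] [-0.2353  0.1133] [-0.2219 -0.0146]
tri [-0.0124  0.1866  0.1587] [-0.1863  0.0896] [-0.173  -0.0109]
lip -0.03 [-0.03    0.1841  0.1588]
lip -0.028 [-0.028   0.1807  0.1585]
lip -0.026 [-0.026   0.1773  0.1582]
0.15 [443.2066 189.8751] [195.3173 247.9632] [184.4349 250.7679]
0.154 [448.8797 190.2976] [191.0181 249.0712] [179.9539 251.9228]
0.156 [451.7404 190.5106] [188.8419 249.6321] [177.6851 252.5076]
0.158 [454.6174 190.7249] [186.6475 250.1977] [175.397  253.0973]
0.16 [457.511  190.9404] [184.4349 250.7679] [173.0894 253.6921]
```

View pics/m2c.png

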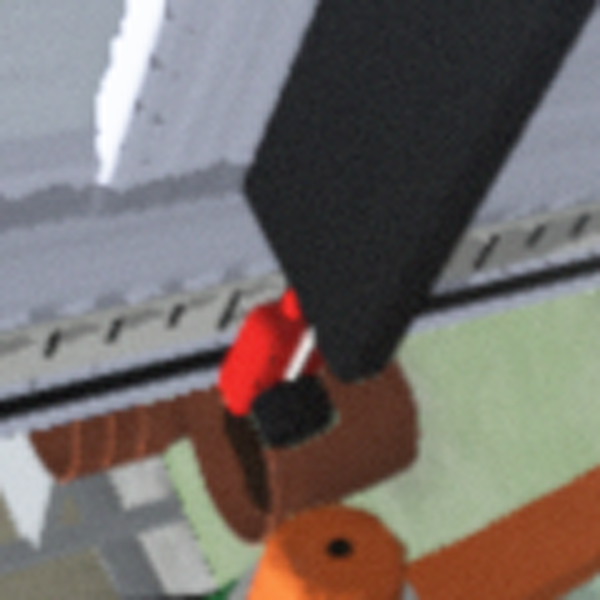

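Run:
```python
from h import *
np.set_printoptions(precision=4,suppress=True)
C=lc("w_m3");g=cv2.imread("pics/w_m3.png",0).astype(int)
for r in (192,196,200,208,216,222):
  row=cv2.GaussianBlur(cv2.imread("pics/w_m3.png",0),(3,3),0)[r,435:475].astype(int);d=np.diff(row);k=np.argmin(d)
  # subpixel mid crossing
  lo,hi=row[min(k+4,39)],row[max(k-3,0)];m=(lo+hi)/2
  j=[a for a in range(len(row)-1) if row[a]>=m>row[a+1]][0];c=435+j+(row[j]-m)/(row[j]-row[j+1])
  print(r,round(c,2),[cab(onplane(C,(c,r),W(x,0,0),u)) for x in (-.03,-.027)])
C=lc("w_l4");gg=cv2.GaussianBlur(cv2.imread("pics/w_l4.png",0),(3,3),0).astype(int)
for c in (420,500):
  col=gg[170:330,c];r=170+np.argmax(np.diff(col))+.5;print("l4",c,r,[cab(onplane(C,(c,r),W(x,0,0),u)) for x in (-.03,-.027)])
```

```text
192 455.63 [array([-0.03  ,  0.1827,  0.159 ]), array([-0.027 ,  0.1776,  0.1585])]
196 455.44 [array([-0.03  ,  0.1769,  0.1588]), array([-0.027 ,  0.1716,  0.1584])]
200 455.49 [array([-0.03  ,  0.1709,  0.1588]), array([-0.027 ,  0.1655,  0.1584])]
208 455.54 [array([-0.03  ,  0.1582,  0.1588]), array([-0.027 ,  0.1525,  0.1584])]
216 455.65 [array([-0.03  ,  0.1445,  0.1588]), array([-0.027 ,  0.1386,  0.1584])]
222 455.68 [array([-0.03  ,  0.1335,  0.1588]), array([-0.027 ,  0.1274,  0.1584])]
l4 420 269.5 [array([-0.03  , -0.0148,  0.1582]), array([-0.027 , -0.0182,  0.1541])]
l4 500 237.5 [array([-0.03  , -0.0547,  0.1577]), array([-0.027 , -0.0598,  0.1535])]
```

```bash
python3 - <<'E' 2>&1 | grep -v Warn
from h import *
robot.line_to([.54,.4,.24],.15)
robot.goto_joints([56.683,5.964,5.575,89.605,0,77.527]); st()
a=shot("top","t_fin");b=shot("side","s_fin")
for n,x,y in (("top",a,cv2.imread("pics/top0.png")),("side",b,cv2.imread("pics/side0.png"))):
    d=cv2.absdiff(cv2.GaussianBlur(x,(5,5),0),cv2.GaussianBlur(y,(5,5),0)).max(2)
    cv2.imwrite(f"pics/diff_{n}.png",np.clip(d*4,0,255).astype(np.uint8))
E
```

```text
t35.3 [0.2136 0.5607 0.3038] [-180.     0.   159.2] F [0.1 0.2 0.1] w0.0001
```

View pics/t_fin.png

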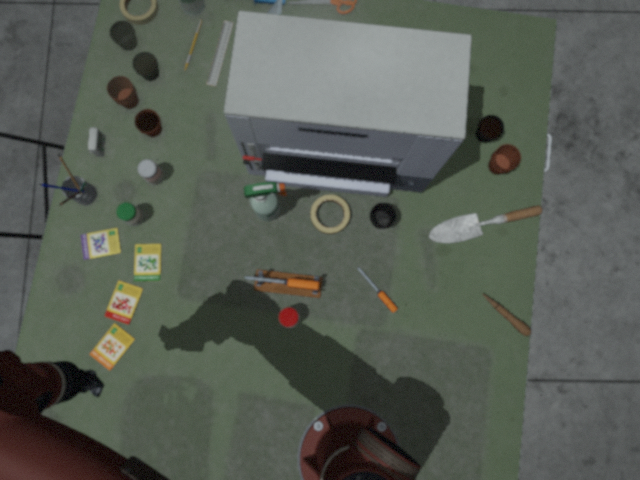

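View pics/diff_top.png

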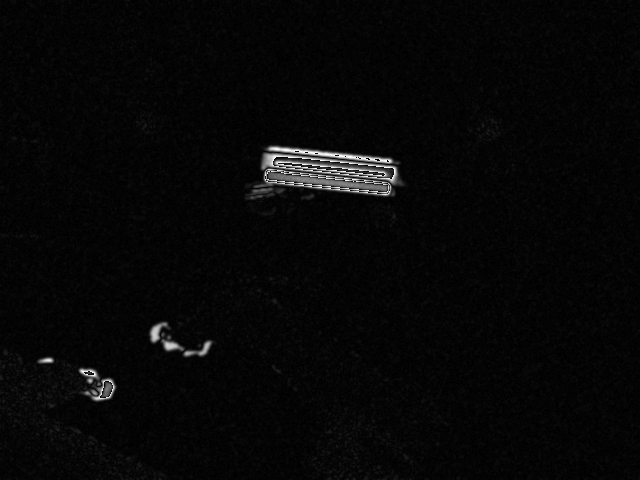

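View pics/diff_side.png

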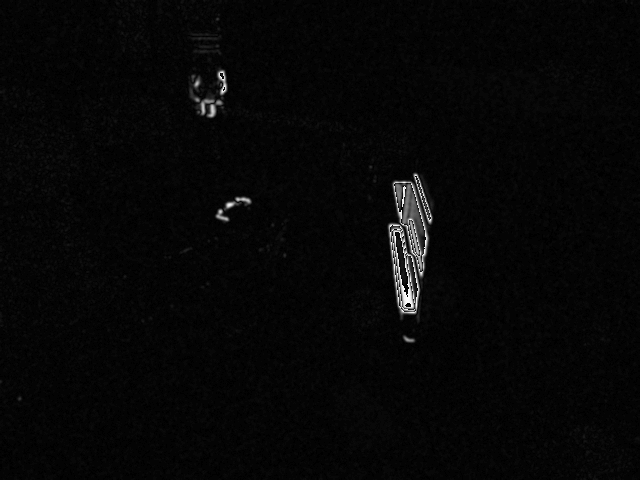

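```bash
python3 -c "
from plant import robot
robot.job_done()"
```

```text
the job is handed in; nothing more can be done
```

The sash is open with its bottom edge level with the red marker. The rod is back on its rest, pointing the way it did. I handed the job in at about 35 s of the 72 s allowed.

**What I did**
- **Rod:** I took the larger orange-handled rod, the one on the wooden rest, and left the small screwdriver look-alike alone. I pushed it through the pillar hole; the force peaked at about 9 N, then fell to about 5.5 N, and the pictures showed the sash popped up. Then I laid the rod back on its rest.
- **Sash:** I pushed it up with the closed fingertips under the lip, in stages. My first grip was shallow, so I re-engaged 15 mm deeper before lifting the rest of the way.

**Last checks**
- **Height:** in a near-level close view, the lip's lower edge at its left end measured about 158.6 mm. The marker tip measured about 158.5 mm.
- **Disagreement:** the steeper wrist view, taken while I was still pushing, put the lip at 154–158 mm depending on how far out I assumed its front edge stands. I trusted the near-level view because it shows the lip and the marker together.
- **Surroundings:** comparing the first and last pictures, only the sash and the arm had changed. The rod, seed jar, tape roll and black pot show no change. The bottle area shows only faint differences, most likely from the sash seen through it. The arm was back at its start pose, touching nothing.

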